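# Store the spice mills heavy end down

### The arm

A 6-joint arm with a two-finger parallel gripper is mounted at the origin on the work surface. World frame = base frame: x ahead of the robot, y to its left, z up, the work surface at z = 0. Lengths are in mm, angles in rad, forces in N, time in s.
With the tool pointing down it reaches from about 275 to 975 mm from the base axis. Payload 8.4 kg.
Tool frame: the origin (TCP) lies at the very end of the fingers, on their centre line; the grasp point (between the pads) lies 19 mm behind it; z points along the fingers, x is the direction in which the jaws open and shut, and the axes are right-handed (so a half turn about z gives the same grasp; the last joint's range is limited). The gripper opens to 92 mm and grips with 3 to 60 N. Pads are 20 mm wide; open, the fingers measure 128 mm over their backs; the gripper's body (75 mm by 189 mm) begins 69 mm behind the grasp point.
Start: joints at [1.223, 0.353, 1.633, -0, 1.155, -0.002], TCP at [211.842, 588.006, 214.583] pointing down, gripper open.
Joint ranges: [-2.63, 2.63], [-0.92, 2.1], [0.06, 2.66], [-1.3, 4.44], [0, 2.69], [-3.02, 3.02]. Speed limits (rad/s): [2.22, 2.22, 2.79, 3.14, 3.14, 3.14].

### API

Orientations are given as a unit quaternion [x, y, z, w].
In Python, from bench import ctrl, viewer gives the robot as it stands.
- The arm moves only by the tool apply_moves, never from a script. Its argument "targets" is a list of rows, each an object of numbers: "x", "y", "z": the shift along the tool's x, y, z in m; "roll": the turn about the tool's z in degrees. A call has exactly 10 rows; each row is the pose to reach, as a shift and turn from the pose measured when the call began, along the tool's axes at that moment; what a row does not reach only later rows make up. A row lasts 1/12 s, in which the tool goes at most 41.7 mm and 7.16 degrees, less where a joint would pass 70% of its speed; a pose out of reach is approached as far as the arm can. A call with a gripper value outside its range is refused whole. "jaw" is the opening, from 0 (shut) to 1 (fully open), set as the call begins (left out, the last holds). The fingers move at their own pace and stop on an object; "newtons" is the grip in N (left out, the last holds). Time passes only in rows, so rows that repeat a pose let the fingers close, or fill a call up. It gives the time, the measured TCP pose, the force and the opening at its end, in the units of the state.
- ctrl.sense(): the state, without advancing time (a new reading comes with each control period).
- viewer.snapshot(name): name is "side" or "top" or "wrist"; returns a dict with "img" (480x640x3 uint8, red, green, blue), "range_z" (480x640 float32, mm along the optical axis (not along the pixel's ray), 0 where there is no reading), "K" (3x3 intrinsics, pixels), "R" (3x3) and "t" (3): a world point X has camera coordinates R X + t. Camera axes: x right, y down, z forward; pixel columns grow to the right and rows downward; lengths in mm; the calibration is good to about 2 mm. The wrist camera is an equidistant fisheye: a pixel r from the principal point sees the ray r / f radians off the axis. A picture is of the moment at which its call begins.
- ctrl.finish_job(): hands the job in, once; it reports no verdict.
The state is a dict: "t": time; "joints": joint angles; "joint_vel": joint speeds; "effort": joint torques, N m; "tcp_pos": TCP position; "tool_rot": TCP orientation; "contact_force": force on the tool from outside, world axes, zero at the start; "ft_torque": the same for the moment, N m; "opening": opening from 0.0 (shut) to 1.0 (fully open).
Only numpy, scipy, OpenCV 4.12 (cv2) and the standard library are available. Lean on these libraries where they do the work, as an engineer would, in place of code of your own. Each camera call takes 0.05 s, during which the arm holds its last target.

### The job

The two square steel spice mills look the same at both ends, but the grinding works make one end heavy; lifting a mill at mid-length tells which. Lay each mill in a bay of its own on the sloping wooden stand, between the guides with its heavy end at the bottom and pushed down the slope against the ledge (either mill in either bay), setting it down gently, not dropping it. Leave everything else on the counter where it is.

Things in the scene. Friction and masses are not known exactly. Their poses are not given: they have to be found in the camera images.
- mill_a: loose square steel spice mill, about 0.3 kg, 150 mm long, 38 x 38 mm in section, black cap and brass band at each end, dark band at mid-length, lying on the counter. Origin at its very centre, 19 mm up; x along its length, z up at the start. The ends look alike; one hides the grinding works: the balance point lies about 24 mm from mid-length towards that heavy end
- mill_b: the second spice mill, the same in every way as mill_a. Which end (+x or -x) is heavy is drawn anew for each mill each time and cannot be seen; held by the middle in the air, a mill bears down on its heavy side with a moment of about 0.07 N m about the grip
- cradle: tilted top board of the dark wooden stand, fixed, 190 mm along the slope (x) by 240 mm wide (y), slope 18 degrees. Origin at the centre of its upper face, 62 mm above the counter; x points up the slope (roughly towards the robot; the low end is the far one), z out of the board. Two bays run along x side by side, centre lines at y = -60 and +60 mm
- bay_one (a point): where the centre of a mill stored in the first bay lies when it touches the ledge: in the board's frame x -5, y +60, z 29 mm; axes as the board's. Each bay has two pairs of bamboo guides, 50 mm apart, up to 34 mm above the board, on two cork bars at x = -45 and +45 mm (12 mm wide)
- bay_two (a point): the same for the second bay: x -5, y -60, z 29 mm. The cork bars stand 10 mm above the board and carry the mills; between the bars a bay is clear for fingers. The ledge across the lower end stands 40 mm above the board, inner face at x = -80 mm
- sugar_bowl: closed glass sugar bowl with steel lid, 92 mm wide, 94 mm tall; origin at the centre of its foot, z up
- spatula: yellow silicone spatula, 270 mm long, lying flat along its x axis; origin at the middle of its underside
- saucer_blue: blue ceramic saucer, 124 mm wide, 18 mm high; origin at the centre of its foot, z up
- saucer_white: white ceramic saucer, 124 mm wide, 18 mm high; origin at the centre of its foot, z up
- mug: blue ceramic mug, 80 mm wide without its handle, 92 mm tall; origin at the centre of its foot, z up
- oil_bottle: green glass oil bottle with cork, 64 mm wide, 240 mm tall; origin at the centre of its foot, z up
- egg_cup: yellow egg cup, 48 mm wide, 45 mm tall; origin at the centre of its foot, z up
Mind the look-alikes: they are no part of the job. What is shaped like the mill_b but blue or green is not meant. What is shaped like the mill_a but blue is not meant.

How it is judged:
By the outcome, as a careful person would: the job done as asked, in the order asked, and still so for the second after the job is handed in, with the robot touching nothing.
It also fails if it takes over 58 s, if anything falls off the work surface, if the arm or the gripper's body presses on something with over 40 N, if the wrist force passes 120 N, or if a joint passes its speed limit or range.

## Working session

There is one attempt and no reset: what is moved stays moved. The work goes in short steps, Python scripts to look and compute and a tool call to move; the robot and the scene stay as the last step left them, time stands still between calls to the robot, and variables do not carry over. Pictures are saved under pics/ and viewed, and the job is handed in when it is done.

Besides the shell and the picture viewer there is one more tool, called by a JSON object that holds its "api" and its "payload". apply_moves: Moves the arm, as the interface text tells. Its arguments: {"type":"object","properties":{"targets":{"type":"array"},"jaw":{"type":"number"},"newtons":{"type":"number"}},"required":["targets"]}

```bash
ls; mkdir -p pics
python3 - <<'E'
from bench import ctrl, viewer
import cv2,pickle
print(ctrl.sense())
for n in ["side","top"]:
    s=viewer.snapshot(n); pickle.dump(s,open(n+'0.pkl','wb'))
    cv2.imwrite(f'pics/{n}0.png',s['img'][:,:,::-1]); print(n,s['K'],s['R'],s['t'])
E
```

```text
pics
{'t': 0.0, 'joints': array([ 1.22258418e+00,  3.53628151e-01,  1.63415842e+00, -9.53311286e-07,
        1.15519569e+00, -2.39952898e-03]), 'joint_vel': array([-1.05264462e-04, -9.96190432e-04, -1.28174211e-03, -4.99554113e-04,
       -7.64153333e-05,  5.59641923e-04]), 'effort': array([-3.89436012e-03, -5.93862391e+01, -3.34192443e+01,  6.90363301e-02,
        2.38578091e-02, -1.20398140e-04]), 'tcp_pos': array([211.67642437, 587.51973855, 213.865797  ]), 'tool_rot': array([ 8.18217665e-01,  5.74908141e-01, -5.69204903e-04,  3.98438175e-04]), 'contact_force': array([-1.40433817, -0.12902603, -0.27079981]), 'ft_torque': array([0.02673744, 0.03585796, 0.06962826]), 'opening': 0.9999578685384685}
side [[619.33695055   0.         307.54536521]
 [  0.         619.33695055 239.17847775]
 [  0.           0.           1.        ]] [[-0.94422749 -0.32918935  0.00829539]
 [-0.19724174  0.54522529 -0.81475462]
 [ 0.26368569 -0.77094991 -0.57974658]] [ 526.03294632  174.23919971 1719.34967429]
top [[487.74158103   0.         323.26870599]
 [  0.         487.74158103 242.1370447 ]
 [  0.           0.           1.        ]] [[-2.91447524e-02 -9.99557414e-01 -5.96319506e-03]
 [-9.81381333e-01  2.97468094e-02 -1.89751958e-01]
 [ 1.89845363e-01  3.21894477e-04 -9.81813951e-01]] [   7.57371397  533.62215825 1366.1367677 ]
```

View pics/side0.png

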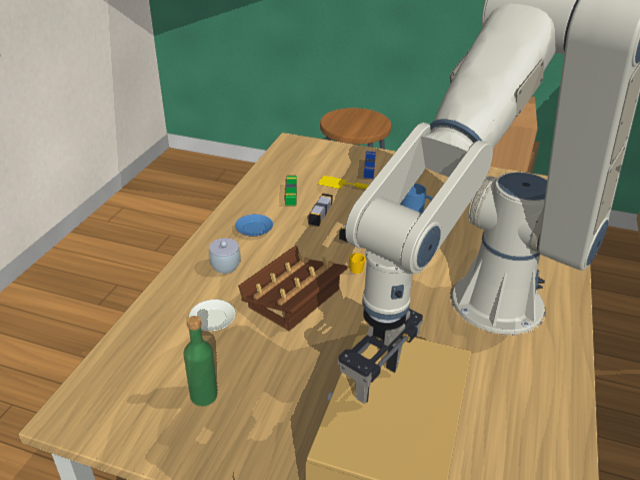

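View pics/top0.png

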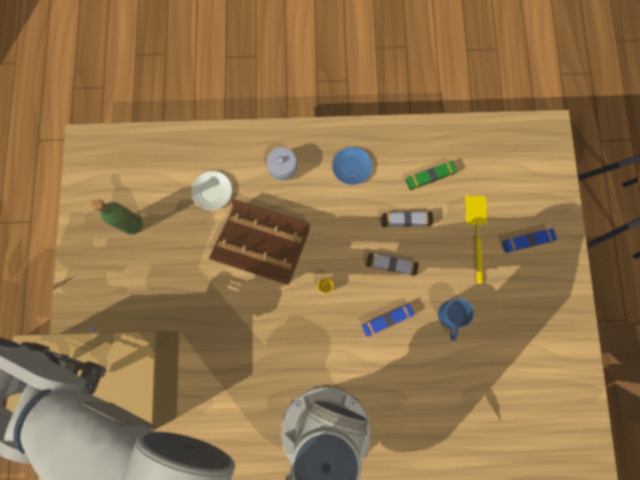

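The top view shows two steel mills, at about (407,219) and (392,264). The look-alikes are green at (432,175), blue at (529,240) and blue at (388,320). The stand is at (260,242). I'll enlarge the mills and the stand and measure them.

```bash
cat > h.py <<'E'
import numpy as np,pickle,cv2
def cloud(s):
    K=s['K'];z=s['range_z'];v,u=np.mgrid[:480,:640]
    c=np.stack([(u-K[0,2])/K[0,0]*z,(v-K[1,2])/K[1,1]*z,z],-1)
    w=(c-s['t'])@s['R']
    w[z==0]=np.nan
    return w
E
python3 - <<'E'
from h import *
s=pickle.load(open('top0.pkl','rb'));W=cloud(s)
im=s['img'][:,:,::-1]
a=cv2.resize(im[195:290,360:445],None,fx=6,fy=6,interpolation=cv2.INTER_CUBIC)
b=cv2.resize(im[190:295,200:320],None,fx=5,fy=5,interpolation=cv2.INTER_CUBIC)
cv2.imwrite('pics/c1.png',a);cv2.imwrite('pics/c2.png',b)
for u,v in [(407,219),(392,264),(85,350),(130,390),(50,240),(500,350),(425,300),(300,330)]: print(u,v,W[v,u].round(0))
# mills by height
for (u0,u1,v0,v1) in [(375,440,205,235),(358,425,248,280)]:
    P=W[v0:v1,u0:u1].reshape(-1,3)
    m=(P[:,2]>28)&(P[:,2]<50);Q=P[m]
    r=cv2.minAreaRect(Q[:,:2].astype(np.float32));print(r,len(Q),np.median(Q[:,2]),Q.mean(0))
# board region
P=W[195:290,205:315].reshape(-1,3);print(np.nanmin(P,0),np.nanmax(P,0))
E
```

```text
407 219 [ 599. -258.   36.]
392 264 [ 466. -206.   36.]
85 350 [249. 595. 197.]
130 390 [149. 478. 198.]
50 240 [ 734. 1240. -737.]
500 350 [ 211. -508.   -0.]
425 300 [ 361. -303.   -2.]
300 330 [285.  67.   1.]
((601.4108276367188, -260.4853515625), (38.84529495239258, 150.75775146484375), 0.3928583264350891) 632 35.85955286821108 [ 600.71374194 -259.78931559   35.78048902]
((467.0462341308594, -208.29708862304688), (150.08226013183594, 38.33146667480469), 76.46941375732422) 654 35.89858273536921 [ 466.73646319 -207.8113617    35.77818719]
[402.89599781  15.86330019 -13.95591807] [702.83354592 351.88217084 111.17920173]
```

View pics/c1.png

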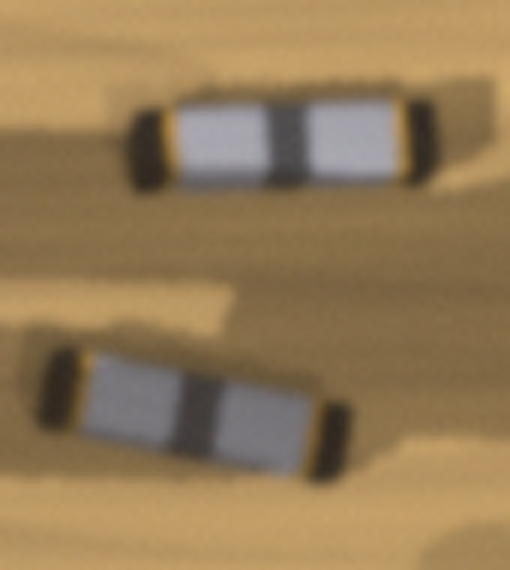

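View pics/c2.png

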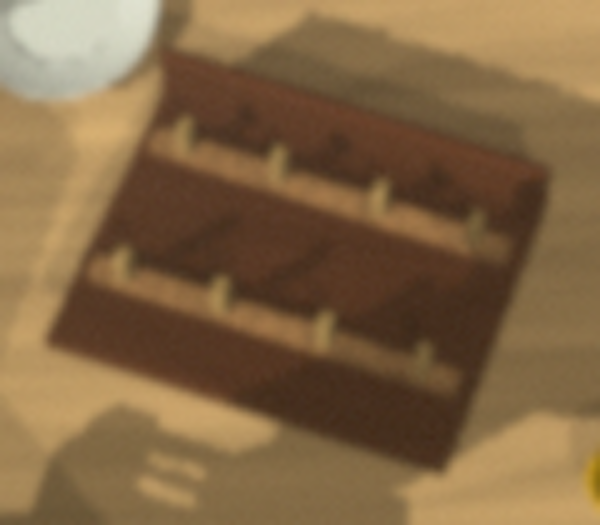

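Run:
```python
from h import *
from scipy.optimize import least_squares
s=pickle.load(open('top0.pkl','rb'));W=cloud(s)
u,v=None,None
P=W[190:295,200:320].reshape(-1,3)
m=(P[:,2]>15)&(P[:,2]<125);P=P[m]
def frame(p):
    x0,y0,z0,yaw,sl=p
    c,s_=np.cos(yaw),np.sin(yaw)
    ca,sa=np.cos(sl),np.sin(sl)
    X=np.array([c*ca,s_*ca,sa]);Y=np.array([-s_,c,0]);Z=np.cross(X,Y)
    return np.stack([X,Y,Z],1),np.array([x0,y0,z0])
# yaw: up-slope roughly towards robot => -x ; image: up-slope direction down and slightly left
def loc(p):
    R,o=frame(p);return (P-o)@R
def model(x):
    sg=lambda t:1/(1+np.exp(-t/1.0))
    return 10*(sg(x+51)-sg(x+39))+10*(sg(x-39)-sg(x-51))+40*sg(-80-x)
def res(p):
    L=loc(p);
    inb=(np.abs(L[:,0])<97)&(np.abs(L[:,1])<122)
    r=np.where(inb,L[:,2]-model(L[:,0]),30)
    return np.r_[np.clip(r,-15,15),(p[4]-np.radians(18))*1000]
best=None
for yaw in np.radians([150,158,165,172,180,188,195,202,210]):
  r=least_squares(res,[545,130,60,yaw,np.radians(18)],loss='soft_l1',f_scale=2,x_scale=[5,5,3,.05,.02],diff_step=1e-3)
  if best is None or r.cost<best.cost:best=r
  print(np.degrees(yaw),r.cost,r.x.round(2))
p=best.x;print(p,np.degrees(p[3:]))
L=loc(p)
hi=(L[:,2]>20)&(L[:,0]>-75)
g=L[hi]
b=(np.abs(L[:,0])<35);print('board z',np.median(L[b,2]),'yrange',np.percentile(L[b,1],[0,1,99,100]),'xrange',np.percentile(L[:,0],[0,1,99,100]))
import itertools
for sx in(1,-1):
  for lo,h in[(-110,-70),(-60,-10),(10,60),(70,110)]:
    q=g[(g[:,0]*sx>0)&(g[:,1]>lo)&(g[:,1]<h)];print(sx,lo,len(q),q.mean(0).round(1) if len(q) else '')
```

```text
150.0 37029.46936001728 [5.4129e+02 1.8555e+02 6.0970e+01 2.7900e+00 3.0000e-01]
158.0 36845.56626374763 [5.4039e+02 1.8339e+02 6.0800e+01 2.8200e+00 3.0000e-01]
165.0 51529.90138904027 [5.4511e+02 1.7852e+02 5.9230e+01 2.9100e+00 3.1000e-01]
172.0 54071.596617750154 [5.4630e+02 1.8307e+02 5.9360e+01 2.9200e+00 3.0000e-01]
180.0 80480.45695075873 [5.4538e+02 1.4121e+02 5.8450e+01 3.1400e+00 3.0000e-01]
188.0 90762.26148797567 [5.4652e+02 1.3487e+02 6.0220e+01 3.2900e+00 2.9000e-01]
195.0 95998.20940029933 [5.4844e+02 1.2204e+02 6.0310e+01 3.3800e+00 2.8000e-01]
202.0 101891.2990226474 [5.4705e+02 1.3277e+02 6.1320e+01 3.5500e+00 2.9000e-01]
210.00000000000003 105896.29499883883 [5.45e+02 1.30e+02 6.00e+01 3.67e+00 3.10e-01]
[5.40392672e+02 1.83389342e+02 6.08014699e+01 2.81593281e+00
 2.98909762e-01] [161.34106532  17.12626783]
board z -0.300129578204325 yrange [-108.54062038 -105.83900486  129.51951783  131.48410571] xrange [-138.90806923  -87.72924935   96.32378667  100.7203738 ]
1 -110 19 [ 46.  -77.9  31.1]
1 -60 19 [ 47.7 -20.   31.1]
1 10 18 [48.5 41.8 29.9]
1 70 19 [49.1 99.9 30. ]
-1 -110 20 [-43.5 -76.1  28.5]
-1 -60 17 [-42.1 -18.   30.7]
-1 10 15 [-41.4  43.9  29.6]
-1 70 17 [-44.3  98.4  30.3]
```

```bash
cat >> h.py <<'E'
def frame(p):
    x0,y0,z0,yaw,sl=p
    c,s_=np.cos(yaw),np.sin(yaw);ca,sa=np.cos(sl),np.sin(sl)
    X=np.array([c*ca,s_*ca,sa]);Y=np.array([-s_,c,0]);Z=np.cross(X,Y)
    return np.stack([X,Y,Z],1),np.array([x0,y0,z0])
def proj(s,X):
    c=np.atleast_2d(X)@s['R'].T+s['t'];return (c[:,:2]/c[:,2:]*s['K'][0,0]+s['K'][:2,2])
E
python3 - <<'E'
from h import *
from scipy.optimize import least_squares
s=pickle.load(open('top0.pkl','rb'));W=cloud(s)
P=W[190:295,200:320].reshape(-1,3)
m=(P[:,2]>15)&(P[:,2]<125);P=P[m]
p=np.array([540.4,183.4,60.8,2.816,np.radians(18)])
for it in range(4):
    R,o=frame(p);L=(P-o)@R
    hi=(L[:,2]>20)&(L[:,0]>-70)&(L[:,2]<40);g=L[hi]
    A=[];B=[]
    for sx in(1,-1):
      for y in(-89,-31,31,89):
        q=g[(g[:,0]*sx>0)&(abs(g[:,1]-y-(12 if it==0 else 0))<20)]
        A.append([sx*45,y]);B.append(q[:,:2].mean(0))
    A=np.array(A,float);B=np.array(B)
    f=lambda q:(np.stack([np.cos(q[2])*A[:,0]-np.sin(q[2])*A[:,1]+q[0],np.sin(q[2])*A[:,0]+np.cos(q[2])*A[:,1]+q[1]],1)-B).ravel()
    r=least_squares(f,[0,0,0.])
    dx,dy,da=r.x
    o=o+R@[dx,dy,0];p[:2]=o[:2];p[3]+=da/np.cos(p[4])*1
    b=abs(L[:,0])<33
    print(r.x.round(3),r.fun.reshape(-1,2).round(1).tolist() if it==3 else '')
    R,o=frame(p);L=(P-o)@R;b=(abs(L[:,0])<33)&(abs(L[:,1])<112)&(L[:,2]<8)
    p[2]+=np.median(L[b,2])*.95
R,o=frame(p);L=(P-o)@R;led=(L[:,2]>34)&(L[:,0]<-60)&(L[:,0]>-105)&(abs(L[:,1])<110)
q=L[led];print('ledge',np.percentile(q[:,0],[1,50,99]),np.median(q[:,2]))
for x in(-35,0,30):
  k=(abs(L[:,0]-x)<4)&(L[:,2]<6);print(x,np.median(L[k,2]))
k=(abs(L[:,0])<33)&(L[:,2]<8);print('y',np.percentile(L[k,1],[1,99]),'top',np.percentile(L[L[:,2]<10,0],99))
print(p.tolist(),np.degrees(p[3]))
np.save('board.npy',p)
pts=[]
segs=[]
for pl in ([[-95,-120,0],[95,-120,0],[95,120,0],[-95,120,0],[-95,-120,0]],[[-80,-120,40],[-80,120,40]],[[-80,-120,0],[-80,120,0]],[[-39,-115,10],[-39,115,10]],[[51,-115,10],[51,115,10]],*[[[x,y,10],[x,y,34]] for x in(-45,45) for y in(-89,-31,31,89)]):segs.append(np.array(pl,float)@R.T+o)
for n,(u0,u1,v0,v1) in {'top':(200,320,185,295),'side':(230,360,240,335)}.items():
    s=pickle.load(open(n+'0.pkl','rb'));im=cv2.resize(s['img'][v0:v1,u0:u1,::-1],None,fx=6,fy=6,interpolation=cv2.INTER_CUBIC)
    for sg in segs:
        q=((proj(s,sg)-[u0,v0]+.5)*6).astype(np.int32);cv2.polylines(im,[q],False,(0,255,0),1)
    if n=='side':
      cv2.imwrite('pics/ov_side.png',im)
    else: cv2.imwrite('pics/ov_top.png',im)
E
```

```text
[ 3.466 11.929 -0.018] 
[ 0.174 -0.141 -0.001] 
[-0.026 -0.007  0.   ] 
[-0.02  -0.017  0.   ] [[0.3, 0.0], [-0.2, 0.1], [0.1, 0.3], [0.6, 0.2], [-0.4, -0.2], [-0.2, -0.4], [-0.2, -0.3], [-0.0, 0.2]]
ledge [-92.43362411 -85.07564978 -79.29558453] 38.9635798509429
-35 -0.4952213970977791
0 -0.1997686250629075
30 -0.030599148424891746
y [-117.23675879  117.6253884 ] top 92.87125121245451
[533.4023355210941, 173.3482553184546, 61.65215289644703, 2.7965143698488215, 0.3141592653589793] 160.22847074002442
```

View pics/ov_top.png

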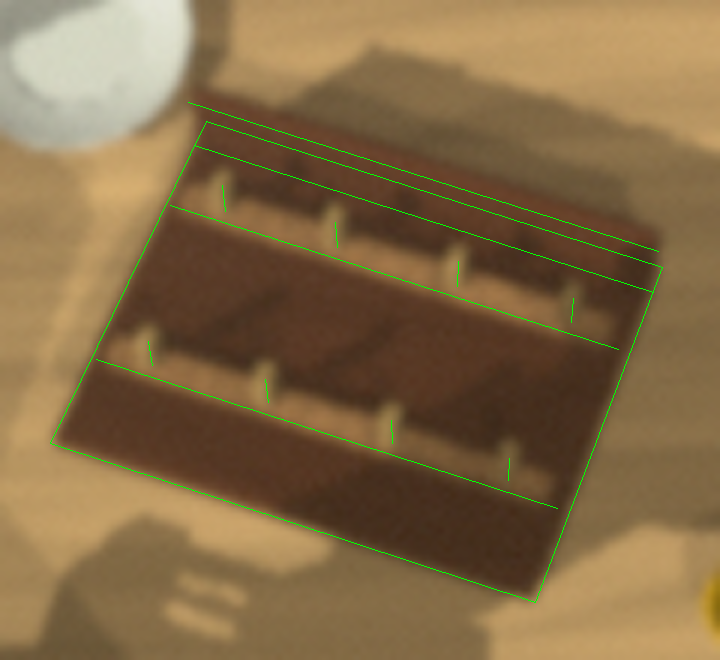

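View pics/ov_side.png

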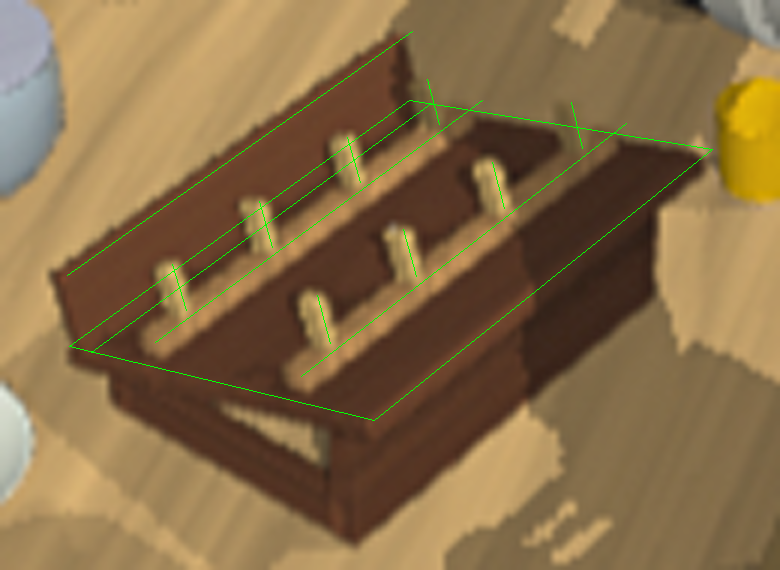

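The fit of the stand agrees with the given sizes: the ledge reads 39 mm, the width ±118 mm and the bars sit in the right place. The mills measure 150 × 38 mm. Next is a move helper, then the first transit.

```bash
cat >> h.py <<'E'
from scipy.spatial.transform import Rotation as Ro
def st():
    from bench import ctrl
    return ctrl.sense()
def to(x,y,z,phi=None,s=None):
    s=s or st();R=Ro.from_quat(s['tool_rot']).as_matrix()
    d=R.T@(np.array([x,y,z])-s['tcp_pos'])
    cur=np.degrees(np.arctan2(R[1,0],R[0,0]))
    roll=None if phi is None else -((phi-cur+180)%360-180)
    q=np.degrees(s['joints'])
    print('t',round(s['t'],2),'tcp',s['tcp_pos'].round(1),'phi',cur.round(2),'tilt',np.degrees(np.arccos(-R[2,2])).round(2),'q1,q6',q[[0,5]].round(1))
    print('shift m',(d/1000).round(4),'roll',roll,'F',s['contact_force'].round(2),'M',s['ft_torque'].round(3),'open',round(s['opening'],3))
def bay(i,dx=0,dy=0,dz=0):
    R,o=frame(np.load('board.npy'));return o+R@np.array([-5+dx,(60 if i==1 else -60)+dy,29+dz])
E
python3 - <<'E'
from h import *
to(601,-260,150,0.4)
print(bay(1),bay(2))
s=pickle.load(open('top0.pkl','rb'));W=cloud(s)
for u,v in[(112,215),(282,160),(212,190),(155,340),(158,400),(325,283)]:print(u,v,W[v,u].round(0))
E
```

```text
t 0.1 tcp [211.7 587.6 214. ] phi 70.19 tilt 0.07 q1,q6 [70.1 -0.1]
shift m [-0.6654  0.6535  0.0648] roll 69.78941805656444 F [-0.42  0.73  0.24] M [0.048 0.037 0.052] open 0.999
[526.01427213 112.24533847  87.6877069 ] [566.60671379 225.1712154   87.6877069 ]
112 215 [602. 557. 172.]
282 160 [772. 105.  96.]
212 190 [715. 328.   6.]
155 340 [268. 422. 195.]
158 400 [120. 420. 164.]
325 283 [420. -10.   2.]
```

{"api": "apply_moves", "payload": {"targets": [{"x": -0.01, "y": 0.01, "z": -0.03, "roll": 0}, {"x": -0.035, "y": 0.035, "z": -0.04, "roll": 6}, {"x": -0.063, "y": 0.062, "z": -0.04, "roll": 12}, {"x": -0.091, "y": 0.09, "z": -0.04, "roll": 18}, {"x": -0.12, "y": 0.118, "z": -0.04, "roll": 24}, {"x": -0.149, "y": 0.146, "z": -0.04, "roll": 30}, {"x": -0.178, "y": 0.174, "z": -0.04, "roll": 36}, {"x": -0.207, "y": 0.203, "z": -0.04, "roll": 42}, {"x": -0.236, "y": 0.232, "z": -0.04, "roll": 48}, {"x": -0.265, "y": 0.26, "z": -0.04, "roll": 54}], "jaw": 1, "newtons": 40}}

```text
t: 0.93
tcp_pos: [366.7, 248.3, 254.2]
tool_rot: [0.99, 0.138, -0.0, 0.001]
contact_force: [0.6, -0.0, 1.3]
opening: 0.999
```

Run:
```python
from h import *
to(601,-260,150,0.4)
```

```text
t 0.93 tcp [366.7 248.3 254.2] phi 15.91 tilt 0.07 q1,q6 [33.9 18. ]
shift m [0.086  0.5529 0.1047] roll 15.514998982381826 F [ 0.65 -0.02  1.3 ] M [-0.046  0.009  0.019] open 0.999
```

{"api": "apply_moves", "payload": {"targets": [{"x": 0.006, "y": 0.039, "z": 0.01, "roll": 2}, {"x": 0.012, "y": 0.078, "z": 0.02, "roll": 4}, {"x": 0.018, "y": 0.117, "z": 0.03, "roll": 6}, {"x": 0.024, "y": 0.156, "z": 0.04, "roll": 8}, {"x": 0.03, "y": 0.195, "z": 0.05, "roll": 10}, {"x": 0.036, "y": 0.234, "z": 0.06, "roll": 12}, {"x": 0.042, "y": 0.273, "z": 0.07, "roll": 14}, {"x": 0.048, "y": 0.312, "z": 0.08, "roll": 15.5}, {"x": 0.055, "y": 0.351, "z": 0.085, "roll": 15.5}, {"x": 0.061, "y": 0.39, "z": 0.09, "roll": 15.5}]}}

```text
t: 1.77
tcp_pos: [532.4, -112.2, 163.7]
tool_rot: [1.0, 0.003, -0.001, 0.0]
contact_force: [1.0, 0.4, 0.4]
opening: 0.997
```

Run:
```python
from h import *
to(601,-260,100,0.4)
```

```text
t 1.77 tcp [ 532.4 -112.2  163.7] phi 0.38 tilt 0.09 q1,q6 [-12.  -12.4]
shift m [0.0677 0.1482 0.0638] roll -0.020287434166164076 F [0.99 0.38 0.4 ] M [-0.054 -0.016 -0.023] open 0.997
```

{"api": "apply_moves", "payload": {"targets": [{"x": 0.017, "y": 0.037, "z": 0.005, "roll": 0}, {"x": 0.034, "y": 0.074, "z": 0.01, "roll": 0}, {"x": 0.051, "y": 0.111, "z": 0.02, "roll": 0}, {"x": 0.064, "y": 0.14, "z": 0.03, "roll": 0}, {"x": 0.0677, "y": 0.148, "z": 0.04, "roll": 0}, {"x": 0.0677, "y": 0.148, "z": 0.05, "roll": 0}, {"x": 0.0677, "y": 0.148, "z": 0.06, "roll": 0}, {"x": 0.0677, "y": 0.148, "z": 0.064, "roll": 0}, {"x": 0.0677, "y": 0.148, "z": 0.064, "roll": 0}, {"x": 0.0677, "y": 0.148, "z": 0.064, "roll": 0}]}}

```text
t: 2.6
tcp_pos: [600.6, -258.4, 99.9]
tool_rot: [1.0, 0.004, -0.001, 0.0]
contact_force: [0.4, -0.6, -0.3]
opening: 1.001
```

Run:
```python
from h import *
from bench import viewer
to(601,-260,5,0.4)
for n in['wrist','side']:
    s=viewer.snapshot(n);pickle.dump(s,open(n+'1.pkl','wb'));cv2.imwrite(f'pics/{n}1.png',s['img'][:,:,::-1])
    print(s['K'],s['R'],s['t'])
s=st();print(s['contact_force'],s['ft_torque'])
```

```text
t 2.6 tcp [ 600.6 -258.4   99.9] phi 0.46 tilt 0.11 q1,q6 [-23.4 -23.8]
shift m [0.0005 0.0016 0.0949] roll 0.061870198199443394 F [ 0.36 -0.61 -0.3 ] M [-0.048  0.031 -0.052] open 1.001
[[371.64829954   0.         315.78923825]
 [  0.         371.64829954 245.54946398]
 [  0.           0.           1.        ]] [[ 9.99959146e-01  8.76057637e-03 -2.22675605e-03]
 [ 9.03822818e-03 -9.65535696e-01  2.60113687e-01]
 [ 1.28733366e-04 -2.60123186e-01 -9.65575430e-01]] [-597.39869025 -253.6739791   212.57160982]
[[619.33695055   0.         307.54536521]
 [  0.         619.33695055 239.17847775]
 [  0.           0.           1.        ]] [[-0.94422749 -0.32918935  0.00829539]
 [-0.19724174  0.54522529 -0.81475462]
 [ 0.26368569 -0.77094991 -0.57974658]] [ 526.03294632  174.23919971 1719.34967429]
[0.26438766 0.5687832  0.95263821] [-0.0825388   0.04550826  0.02758156]
```

View pics/wrist1.png

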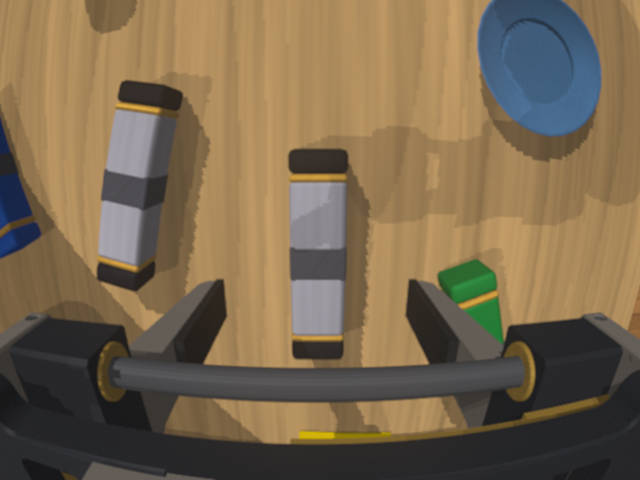

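The steel mill sits upright between the fingers, with its dark mid band at (318,263). Mill B is at (138,185), and a green look-alike is at (470,295). I'll check the band position with the fisheye model.

```bash
cat >> h.py <<'E'
def wray(s,u,v,z):
    K=s['K'];a=(u-K[0,2])/K[0,0];b=(v-K[1,2])/K[1,1];r=np.hypot(a,b)
    d=np.array([a/r*np.sin(r),b/r*np.sin(r),np.cos(r)]) if r>0 else np.array([0,0,1.])
    C=-s['R'].T@s['t'];w=s['R'].T@d;return C+w*(z-C[2])/w[2]
E
python3 - <<'E'
from h import *
s=pickle.load(open('wrist1.pkl','rb'))
for uv in[(318,263),(291,264),(346,264),(135,190),(318,150),(318,346)]:print(uv,wray(s,*uv,38).round(1))
E
```

```text
(318, 263) [ 601.2 -258.7   38. ]
(291, 264) [ 583.5 -259.6   38. ]
(346, 264) [ 619.6 -259.2   38. ]
(135, 190) [ 476.5 -208.9   38. ]
(318, 150) [ 600.5 -185.8   38. ]
(318, 346) [ 601.9 -321.3   38. ]
```

{"api": "apply_moves", "payload": {"targets": [{"x": 0, "y": 0.001, "z": 0.02, "roll": 0}, {"x": 0, "y": 0.001, "z": 0.045, "roll": 0}, {"x": 0, "y": 0.001, "z": 0.07, "roll": 0}, {"x": 0, "y": 0.001, "z": 0.085, "roll": 0}, {"x": 0, "y": 0.001, "z": 0.092, "roll": 0}, {"x": 0, "y": 0.001, "z": 0.095, "roll": 0}, {"x": 0, "y": 0.001, "z": 0.095, "roll": 0}, {"x": 0, "y": 0.001, "z": 0.095, "roll": 0}, {"x": 0, "y": 0.001, "z": 0.095, "roll": 0}, {"x": 0, "y": 0.001, "z": 0.095, "roll": 0}]}}

```text
t: 3.53
tcp_pos: [602.1, -260.4, 6.9]
tool_rot: [1.0, 0.004, 0.001, 0.001]
contact_force: [-0.2, -0.3, 0.2]
opening: 0.996
```

{"api": "apply_moves", "payload": {"targets": [{"x": 0, "y": 0, "z": 0, "roll": 0}, {"x": 0, "y": 0, "z": 0, "roll": 0}, {"x": 0, "y": 0, "z": 0, "roll": 0}, {"x": 0, "y": 0, "z": 0, "roll": 0}, {"x": 0, "y": 0, "z": 0, "roll": 0}, {"x": 0, "y": 0, "z": 0, "roll": 0}, {"x": 0, "y": 0, "z": 0, "roll": 0}, {"x": 0, "y": 0, "z": 0, "roll": 0}, {"x": 0, "y": 0, "z": 0, "roll": 0}, {"x": 0, "y": 0, "z": 0, "roll": 0}], "jaw": 0.2, "newtons": 40}}

```text
t: 4.37
tcp_pos: [602.0, -260.4, 6.8]
tool_rot: [1.0, 0.004, 0.001, 0.001]
contact_force: [0.6, -0.0, -0.2]
opening: 0.41
```

{"api": "apply_moves", "payload": {"targets": [{"x": 0, "y": 0, "z": -0.01, "roll": 0}, {"x": 0, "y": 0, "z": -0.03, "roll": 0}, {"x": 0, "y": 0, "z": -0.055, "roll": 0}, {"x": 0, "y": 0, "z": -0.08, "roll": 0}, {"x": 0, "y": 0, "z": -0.105, "roll": 0}, {"x": 0, "y": 0, "z": -0.13, "roll": 0}, {"x": 0, "y": 0, "z": -0.145, "roll": 0}, {"x": 0, "y": 0, "z": -0.15, "roll": 0}, {"x": 0, "y": 0, "z": -0.15, "roll": 0}, {"x": 0, "y": 0, "z": -0.15, "roll": 0}]}}

```text
t: 5.2
tcp_pos: [601.3, -259.9, 156.2]
tool_rot: [1.0, 0.004, 0.0, 0.001]
contact_force: [0.1, -0.5, -3.8]
opening: 0.411
```

Run:
```python
from h import *
from bench import viewer,ctrl
M=[]
for i in range(12):
    s=viewer.snapshot('wrist');x=ctrl.sense();M.append(np.r_[x['ft_torque'],x['contact_force'],x['effort'][3:]])
M=np.array(M);print(M.mean(0).round(3),(M.std(0)/12**.5).round(3))
cv2.imwrite('pics/wrist2.png',s['img'][:,:,::-1]);pickle.dump(s,open('wrist2.pkl','wb'))
p=bay(2);to(p[0],p[1],180,-109.8)
```

```text
[-0.132  0.057  0.     0.027 -0.098 -3.14   0.105  0.066  0.   ] [0.007 0.006 0.006 0.163 0.169 0.177 0.    0.003 0.   ]
t 5.8 tcp [ 601.8 -260.1  156.7] phi 0.45 tilt 0.13 q1,q6 [-23.5 -23.9]
shift m [-0.0314 -0.4855 -0.0243] roll 110.24705149907216 F [-0.44 -1.17 -3.99] M [-0.1    0.065  0.012] open 0.412
```

View pics/wrist2.png

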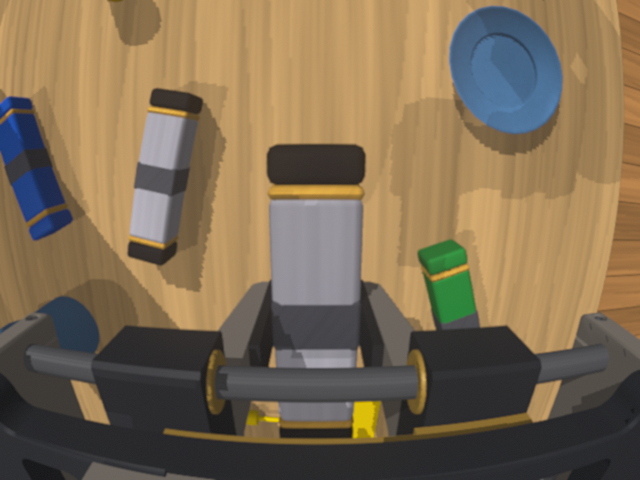

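Lifting shifted Mx by about −0.07 N m with Fz −3.1 N, so the +y end is heavy. I'll carry it with roll +110 and check the moment again after the turn.

{"api": "apply_moves", "payload": {"targets": [{"x": -0.002, "y": -0.02, "z": -0.005, "roll": 5}, {"x": -0.004, "y": -0.05, "z": -0.01, "roll": 11}, {"x": -0.006, "y": -0.085, "z": -0.02, "roll": 18}, {"x": -0.008, "y": -0.12, "z": -0.03, "roll": 25}, {"x": -0.01, "y": -0.155, "z": -0.03, "roll": 32}, {"x": -0.012, "y": -0.19, "z": -0.03, "roll": 39}, {"x": -0.014, "y": -0.225, "z": -0.03, "roll": 46}, {"x": -0.017, "y": -0.26, "z": -0.03, "roll": 53}, {"x": -0.019, "y": -0.295, "z": -0.03, "roll": 60}, {"x": -0.021, "y": -0.33, "z": -0.03, "roll": 67}]}}

```text
t: 6.63
tcp_pos: [577.8, 71.4, 186.3]
tool_rot: [0.834, -0.551, 0.001, 0.0]
contact_force: [0.4, 0.7, -2.9]
opening: 0.411
```

Run:
```python
from h import *
p=bay(2);to(p[0],p[1],180,-109.8)
```

```text
t 6.63 tcp [577.8  71.4 186.3] phi -66.91 tilt 0.14 q1,q6 [ 7.  73.9]
shift m [-0.1459 -0.05    0.006 ] roll 42.89488237595157 F [ 0.35  0.71 -2.86] M [-0.063  0.158 -0.018] open 0.411
```

Run:
```python
from h import *
p=bay(2,8);to(p[0],p[1],170,-109.8)
```

```text
t 6.63 tcp [577.8  71.4 186.3] phi -66.91 tilt 0.14 q1,q6 [ 7.  73.9]
shift m [-0.1511 -0.0444  0.016 ] roll 42.89488237595157 F [ 0.35  0.71 -2.86] M [-0.063  0.158 -0.018] open 0.411
```

{"api": "apply_moves", "payload": {"targets": [{"x": -0.03, "y": -0.009, "z": 0.0, "roll": 7}, {"x": -0.06, "y": -0.018, "z": 0.0, "roll": 14}, {"x": -0.09, "y": -0.027, "z": 0.0, "roll": 21}, {"x": -0.115, "y": -0.034, "z": 0.0, "roll": 28}, {"x": -0.135, "y": -0.04, "z": 0.005, "roll": 34}, {"x": -0.146, "y": -0.043, "z": 0.01, "roll": 39}, {"x": -0.151, "y": -0.0445, "z": 0.015, "roll": 42}, {"x": -0.151, "y": -0.0445, "z": 0.016, "roll": 43}, {"x": -0.151, "y": -0.0445, "z": 0.016, "roll": 43}, {"x": -0.151, "y": -0.0445, "z": 0.016, "roll": 43}]}}

```text
t: 7.47
tcp_pos: [559.6, 227.3, 170.2]
tool_rot: [-0.575, 0.818, -0.001, 0.0]
contact_force: [-0.0, 0.9, -3.6]
opening: 0.406
```

Run:
```python
from h import *
from bench import viewer,ctrl
M=[]
for i in range(10):
    s=viewer.snapshot(['wrist','top','side','wrist','top','side','top','wrist','side','wrist'][i]);x=ctrl.sense();M.append(np.r_[x['ft_torque'],x['contact_force']])
    if i<3: pickle.dump(s,open(['wrist','top','side'][i]+'3.pkl','wb'));cv2.imwrite(f"pics/{['wrist','top','side'][i]}3.png",s['img'][:,:,::-1])
M=np.array(M);print(M.mean(0).round(3),(M.std(0)/10**.5).round(3))
p=bay(2,8);to(p[0],p[1],105,-109.8)
```

```text
[ 0.053  0.225 -0.019  0.229  0.377 -3.275] [0.008 0.007 0.004 0.165 0.187 0.222]
t 7.97 tcp [559.6 227.6 170.1] phi -109.91 tilt 0.14 q1,q6 [ 22.1 132.1]
shift m [-0.0001  0.0003  0.0651] roll -0.10927411754789773 F [-0.53  1.24 -2.49] M [ 0.061  0.238 -0.032] open 0.414
```

View pics/wrist3.png

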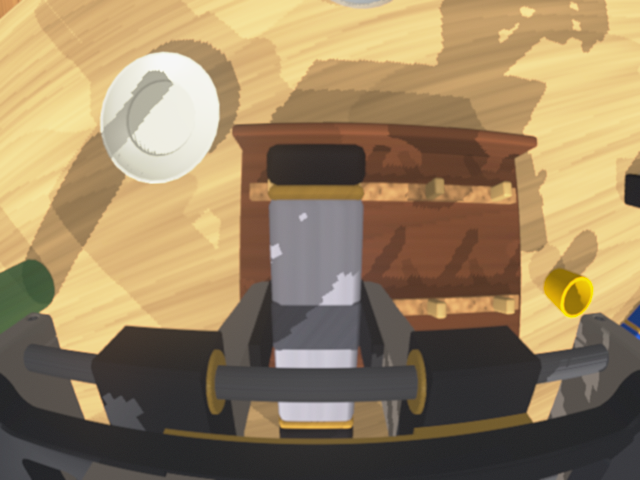

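View pics/side3.png

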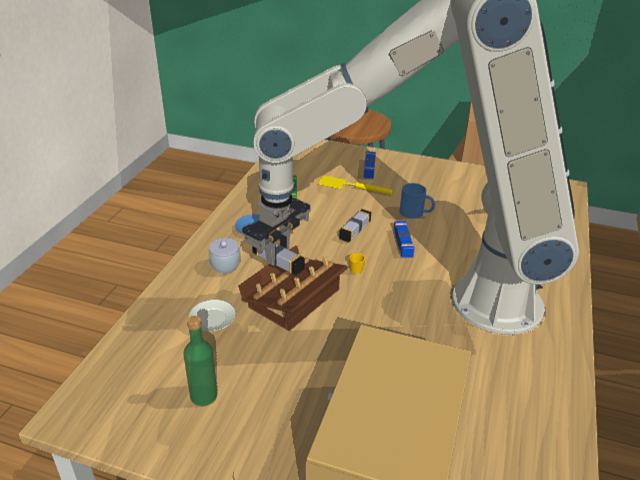

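The held mill is over the bay, with the stand's visible guides at (435,187), (502,190), (437,308) and (505,302). The change in moment has the sign for the heavy end facing the ledge. I'll overlay the board model on the wrist image to check alignment.

```bash
cat >> h.py <<'E'
def wproj(s,X):
    c=np.atleast_2d(X)@s['R'].T+s['t'];n=np.hypot(c[:,0],c[:,1]);th=np.arctan2(n,c[:,2])
    return c[:,:2]/n[:,None]*th[:,None]*s['K'][0,0]+s['K'][:2,2]
def overlay(s,fn,f,box,ndx=0,ndy=0,ndz=0,sc=3):
    R,o=frame(np.load('board.npy'));u0,u1,v0,v1=box
    im=cv2.resize(s['img'][v0:v1,u0:u1,::-1],None,fx=sc,fy=sc,interpolation=cv2.INTER_CUBIC)
    L=lambda a,b:np.linspace(a,b,30)
    segs=[L([-80,-120,40],[-80,120,40]),L([95,-120,0],[95,120,0]),L([-95,-120,0],[95,-120,0]),L([-95,120,0],[95,120,0]),L([-39,-115,10],[-39,115,10]),L([-51,-115,10],[-51,115,10]),L([39,-115,10],[39,115,10]),L([51,-115,10],[51,115,10])]
    segs+=[L([x,y,10],[x,y,34]) for x in(-45,45) for y in(-89,-31,31,89)]
    for g in segs:
        q=((f(s,(g+[ndx,ndy,ndz])@R.T+o)-[u0,v0]+.5)*sc).astype(np.int32);cv2.polylines(im,[q],False,(0,255,0),1)
    cv2.imwrite(fn,im)
E
python3 - <<'E'
from h import *
s=pickle.load(open('wrist3.pkl','rb'));overlay(s,'pics/ow3.png',wproj,(225,555,110,340),sc=2.4)
E
```

```text
(no output)
```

View pics/ow3.png

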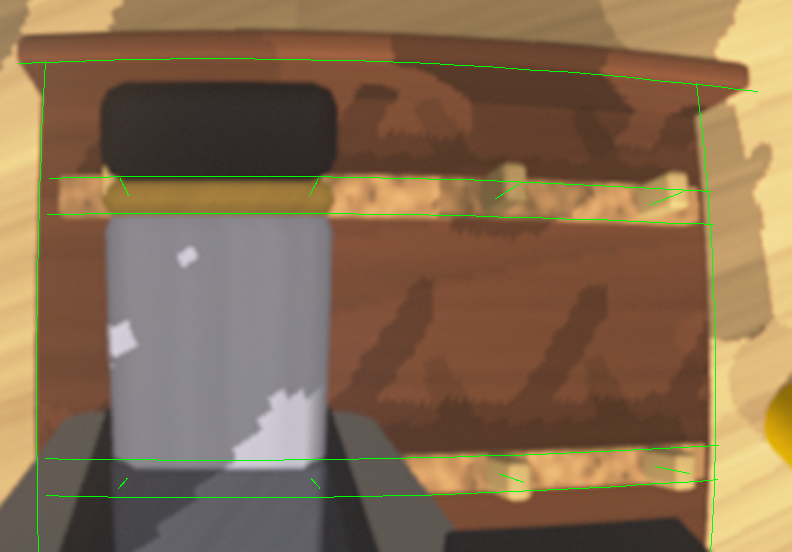

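The overlay agrees to within 1–2 mm. I'll descend to just above contact.

{"api": "apply_moves", "payload": {"targets": [{"x": 0, "y": 0, "z": 0.01, "roll": 0}, {"x": 0, "y": 0, "z": 0.025, "roll": 0}, {"x": 0, "y": 0, "z": 0.04, "roll": 0}, {"x": 0, "y": 0, "z": 0.05, "roll": 0}, {"x": 0, "y": 0, "z": 0.057, "roll": 0}, {"x": 0, "y": 0, "z": 0.063, "roll": 0}, {"x": 0, "y": 0, "z": 0.067, "roll": 0}, {"x": 0, "y": 0, "z": 0.069, "roll": 0}, {"x": 0, "y": 0, "z": 0.069, "roll": 0}, {"x": 0, "y": 0, "z": 0.069, "roll": 0}]}}

```text
t: 8.8
tcp_pos: [560.0, 227.6, 101.4]
tool_rot: [-0.574, 0.819, -0.001, 0.0]
contact_force: [0.3, 0.6, -2.9]
opening: 0.409
```

{"api": "apply_moves", "payload": {"targets": [{"x": 0, "y": 0, "z": 0.001, "roll": 0}, {"x": 0, "y": 0, "z": 0.002, "roll": 0}, {"x": 0, "y": 0, "z": 0.003, "roll": 0}, {"x": 0, "y": 0, "z": 0.004, "roll": 0}, {"x": 0, "y": 0, "z": 0.005, "roll": 0}, {"x": 0, "y": 0, "z": 0.006, "roll": 0}, {"x": 0, "y": 0, "z": 0.007, "roll": 0}, {"x": 0, "y": 0, "z": 0.008, "roll": 0}, {"x": 0, "y": 0, "z": 0.009, "roll": 0}, {"x": 0, "y": 0, "z": 0.01, "roll": 0}], "newtons": 15, "jaw": 0.2}}

```text
t: 9.63
tcp_pos: [560.7, 227.5, 91.8]
tool_rot: [-0.574, 0.819, -0.002, 0.001]
contact_force: [1.9, -2.3, 0.8]
opening: 0.411
```

Run:
```python
from h import *
from bench import viewer
p=bay(2,8);to(p[0],p[1],79,-109.8)
for n in['wrist','side']:
    s=viewer.snapshot(n);pickle.dump(s,open(n+'4.pkl','wb'));cv2.imwrite(f'pics/{n}4.png',s['img'][:,:,::-1] if n=='wrist' else cv2.resize(s['img'][210:340,220:370,::-1],None,fx=5,fy=5))
print(st()['contact_force'],st()['ft_torque'])
```

```text
t 9.63 tcp [560.7 227.5  91.8] phi -109.89 tilt 0.22 q1,q6 [ 22.  132.1]
shift m [0.0002 0.0013 0.0128] roll -0.09343745335388576 F [ 1.89 -2.27  0.83] M [-0.251  0.024  0.075] open 0.411
[ 1.98253376 -0.85743021 -0.07526052] [-0.11422494  0.01356846  0.03970892]
```

View pics/side4.png

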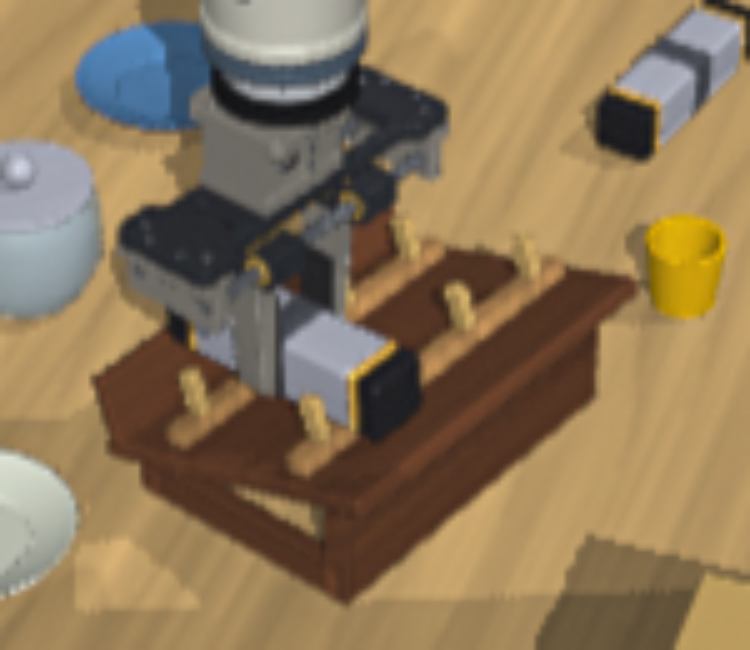

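The mill is between the guides, with light contact at its upper end. I'll continue down with a softer grip so it tilts onto the bars.

{"api": "apply_moves", "payload": {"targets": [{"x": 0, "y": 0, "z": 0.0015, "roll": 0}, {"x": 0, "y": 0, "z": 0.003, "roll": 0}, {"x": 0, "y": 0, "z": 0.0045, "roll": 0}, {"x": 0, "y": 0, "z": 0.006, "roll": 0}, {"x": 0, "y": 0.0005, "z": 0.007, "roll": 0}, {"x": 0, "y": 0.001, "z": 0.008, "roll": 0}, {"x": 0, "y": 0.001, "z": 0.009, "roll": 0}, {"x": 0, "y": 0.001, "z": 0.01, "roll": 0}, {"x": 0, "y": 0.001, "z": 0.01, "roll": 0}, {"x": 0, "y": 0.001, "z": 0.01, "roll": 0}], "newtons": 10, "jaw": 0.2}}

```text
t: 10.57
tcp_pos: [559.5, 228.0, 81.5]
tool_rot: [-0.574, 0.819, -0.001, 0.001]
contact_force: [1.5, -0.7, -2.1]
opening: 0.414
```

```bash
cat > look.py <<'E'
from h import *
from bench import viewer
import sys
k=sys.argv[1];i=int(sys.argv[2])
p=bay(i,8);to(p[0],p[1],79,-109.8)
for n in['wrist','side']:
    s=viewer.snapshot(n);pickle.dump(s,open(n+k+'.pkl','wb'));cv2.imwrite(f'pics/{n}{k}.png',s['img'][:,:,::-1] if n=='wrist' else cv2.resize(s['img'][210:340,220:370,::-1],None,fx=5,fy=5))
print(st()['contact_force'],st()['ft_torque'])
E
python3 look.py 5 2
```

```text
t 10.57 tcp [559.5 228.   81.5] phi -109.91 tilt 0.18 q1,q6 [ 22.1 132.1]
shift m [ 0.0002 -0.      0.0025] roll -0.11037830619019928 F [ 1.48 -0.67 -2.09] M [ 0.051 -0.017 -0.037] open 0.414
[-0.3613273  -0.11004702 -1.62051033] [-0.0129534   0.02913815 -0.03036576]
```

View pics/side5.png

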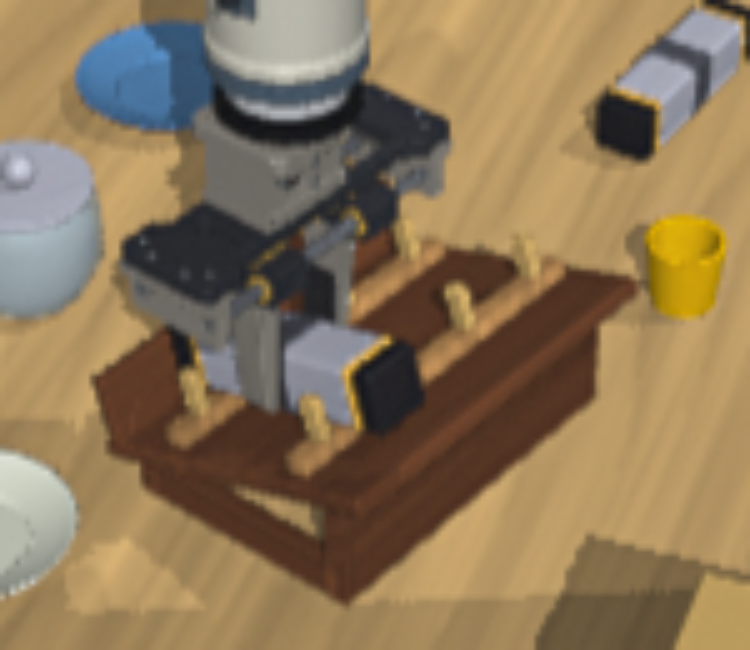

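View pics/wrist5.png

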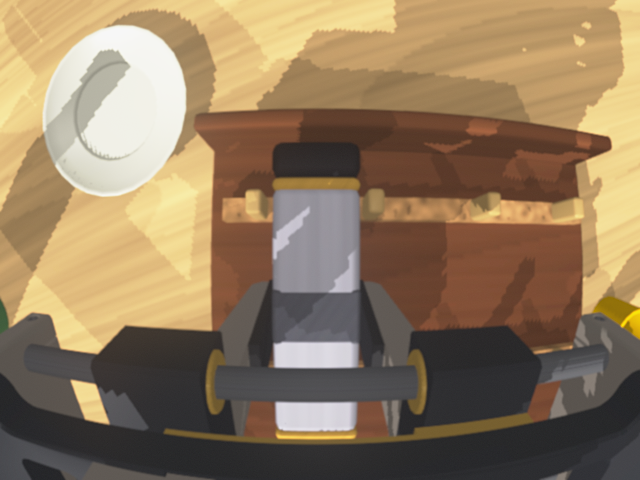

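The mill is now tilted and centred between its lower guides at (256,204) and (373,203). A few mm remain.

{"api": "apply_moves", "payload": {"targets": [{"x": 0, "y": 0, "z": 0.0005, "roll": 0}, {"x": 0, "y": 0, "z": 0.001, "roll": 0}, {"x": 0, "y": 0, "z": 0.0015, "roll": 0}, {"x": 0, "y": 0, "z": 0.002, "roll": 0}, {"x": 0, "y": 0, "z": 0.0025, "roll": 0}, {"x": 0, "y": 0, "z": 0.003, "roll": 0}, {"x": 0, "y": 0, "z": 0.0035, "roll": 0}, {"x": 0, "y": 0, "z": 0.0035, "roll": 0}, {"x": 0, "y": 0, "z": 0.0035, "roll": 0}, {"x": 0, "y": 0, "z": 0.0035, "roll": 0}], "newtons": 6, "jaw": 0.2}}

```text
t: 11.5
tcp_pos: [559.4, 227.8, 78.9]
tool_rot: [-0.574, 0.819, -0.001, 0.001]
contact_force: [-3.1, -2.3, 6.5]
opening: 0.414
```

```bash
python3 look.py 6 2
python3 - <<'E'
from h import *
overlay(pickle.load(open('wrist6.pkl','rb')),'pics/ow6.png',wproj,(190,540,100,440),sc=1.7)
E
```

```text
t 11.5 tcp [559.4 227.8  78.9] phi -109.91 tilt 0.18 q1,q6 [ 22.1 132.1]
shift m [ 0.0001 -0.0001 -0.0001] roll -0.10862565891596887 F [-3.12 -2.29  6.5 ] M [-0.385  0.63   0.041] open 0.414
[-2.2796277  -2.53753268  7.15901691] [-0.40064483  0.63698485  0.00993543]
```

View pics/side6.png

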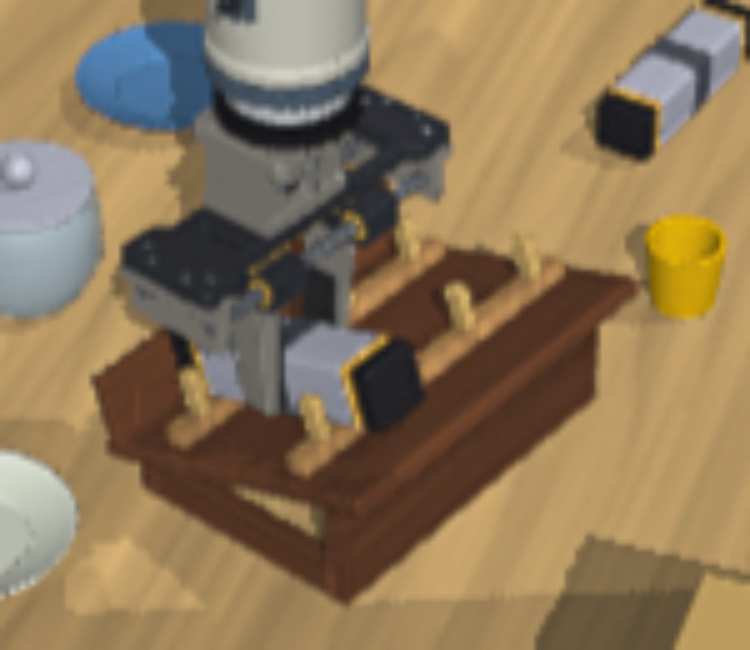

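View pics/ow6.png

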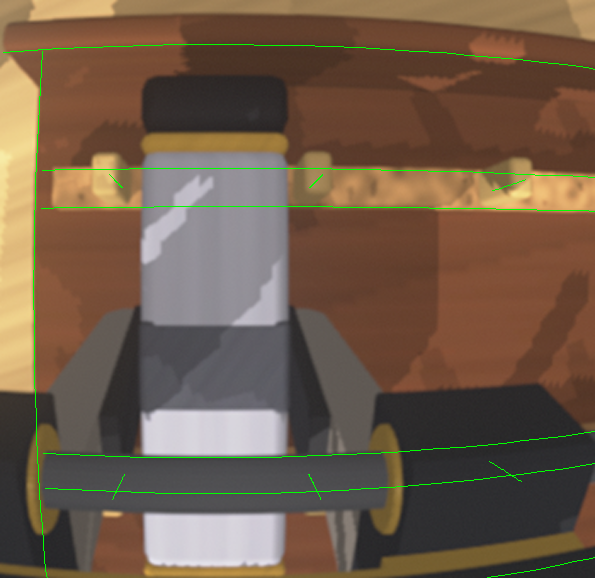

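The mill is seated on both bars. I'll slide it down the slope to the ledge with a light grip (tool +y is upslope).

{"api": "apply_moves", "payload": {"targets": [{"x": 0, "y": 0, "z": -0.001, "roll": 0}, {"x": 0, "y": -0.002, "z": -0.0004, "roll": 0}, {"x": 0, "y": -0.004, "z": 0.0003, "roll": 0}, {"x": 0, "y": -0.006, "z": 0.001, "roll": 0}, {"x": 0, "y": -0.008, "z": 0.0016, "roll": 0}, {"x": 0, "y": -0.0095, "z": 0.0021, "roll": 0}, {"x": 0, "y": -0.011, "z": 0.0026, "roll": 0}, {"x": 0, "y": -0.012, "z": 0.0029, "roll": 0}, {"x": 0, "y": -0.013, "z": 0.0032, "roll": 0}, {"x": 0, "y": -0.013, "z": 0.0032, "roll": 0}], "newtons": 8, "jaw": 0.2}}

```text
t: 12.43
tcp_pos: [569.7, 223.8, 75.6]
tool_rot: [-0.574, 0.819, -0.0, -0.001]
contact_force: [-8.2, 3.1, 2.6]
opening: 0.41
```

```bash
python3 look.py 7 2
python3 - <<'E'
from h import *
s=pickle.load(open('wrist7.pkl','rb'))
cv2.imwrite('pics/cw7.png',cv2.resize(s['img'][80:320,180:430,::-1],None,fx=2.4,fy=2.4))
E
```

```text
t 12.43 tcp [569.7 223.8  75.6] phi -109.93 tilt 0.1 q1,q6 [ 21.3 131.3]
shift m [-0.0002  0.011  -0.0034] roll -0.12865024768291278 F [-8.2   3.06  2.58] M [0.657 1.595 0.054] open 0.41
[-8.69795806  3.1042243   2.99392538] [0.65185044 1.6111951  0.06680677]
```

View pics/side7.png

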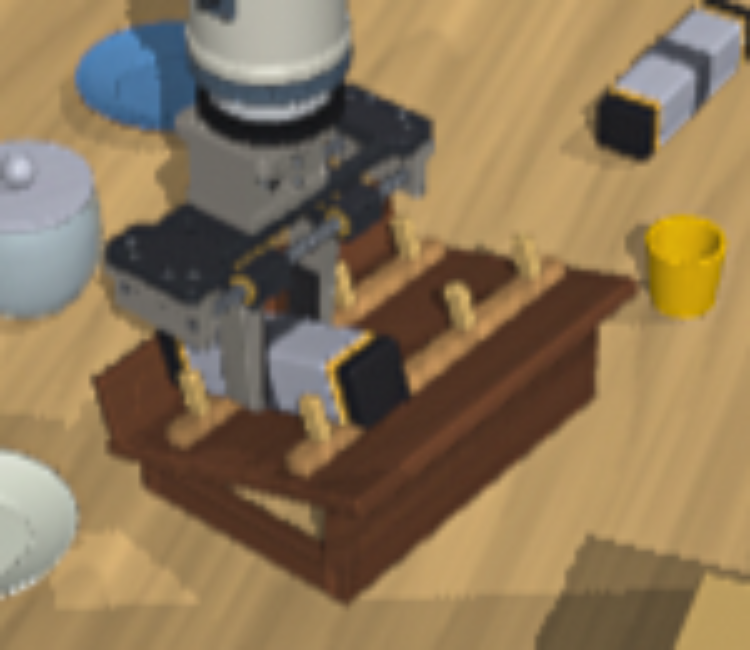

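View pics/cw7.png

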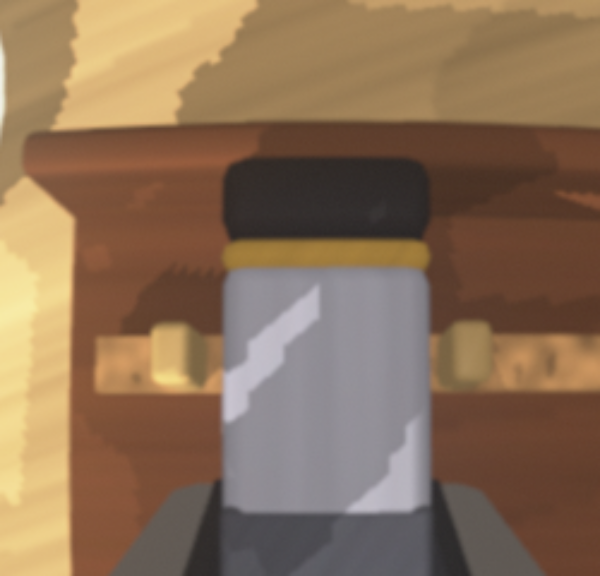

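Resistance rose to 9 N at the expected ledge position. I'll release, then rise.

{"api": "apply_moves", "payload": {"targets": [{"x": 0, "y": 0, "z": 0, "roll": 0}, {"x": 0, "y": 0, "z": 0, "roll": 0}, {"x": 0, "y": 0, "z": 0, "roll": 0}, {"x": 0, "y": 0, "z": 0, "roll": 0}, {"x": 0, "y": 0, "z": 0, "roll": 0}, {"x": 0, "y": 0, "z": -0.01, "roll": 0}, {"x": 0, "y": 0, "z": -0.03, "roll": 0}, {"x": 0, "y": 0, "z": -0.05, "roll": 0}, {"x": 0, "y": 0, "z": -0.07, "roll": 0}, {"x": 0, "y": 0, "z": -0.085, "roll": 0}], "jaw": 0.7}}

```text
t: 13.37
tcp_pos: [570.5, 224.0, 163.1]
tool_rot: [-0.574, 0.819, -0.001, 0.0]
contact_force: [1.2, -0.2, 0.9]
opening: 0.704
```

```bash
python3 look.py 8 2
python3 - <<'E'
from h import *
from bench import viewer,ctrl
M=[]
for i in range(6):
    s=viewer.snapshot('top');x=ctrl.sense();M.append(np.r_[x['ft_torque'],x['contact_force']])
M=np.array(M);print(M.mean(0).round(3))
to(467,-208,150,-13.5)
E
```

```text
t 13.37 tcp [570.5 224.  163.1] phi -109.93 tilt 0.07 q1,q6 [ 21.3 131.3]
shift m [0.0002 0.0117 0.0841] roll -0.12979846521974991 F [ 1.21 -0.23  0.93] M [0.015 0.15  0.   ] open 0.704
[-0.05873509  0.14615444 -0.00207369] [-0.0047447   0.11701827 -0.00383569]
[ 0.041  0.151 -0.028 -0.105  0.09  -0.787]
t 13.77 tcp [569.1 223.6 159.4] phi -109.92 tilt 0.2 q1,q6 [ 21.3 131.3]
shift m [ 0.4405 -0.0511  0.0106] roll -96.42487205862585 F [-0.04 -0.   -0.38] M [-0.022  0.189 -0.052] open 0.7
```

View pics/side8.png

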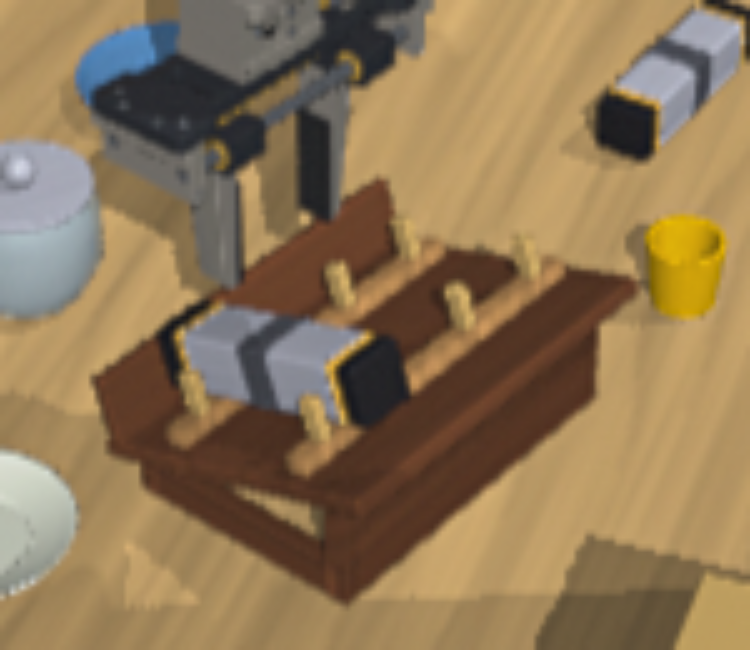

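View pics/wrist8.png

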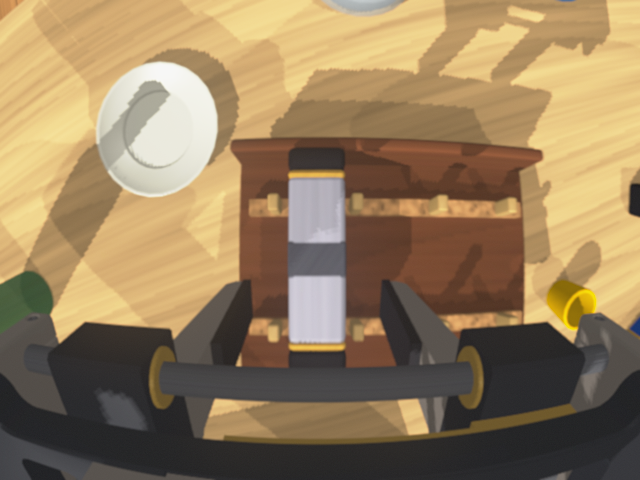

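The mill lies in the bay between its guides, with its lower cap against the ledge at (317,152). The empty-hand moment at this pose (0.035, 0.150), against (0.053, 0.225) loaded, gives +0.07 towards the ledge, so the heavy end is at the bottom. On to mill B.

{"api": "apply_moves", "payload": {"targets": [{"x": 0.02, "y": -0.002, "z": -0.015, "roll": -4}, {"x": 0.05, "y": -0.006, "z": -0.02, "roll": -10}, {"x": 0.085, "y": -0.01, "z": -0.02, "roll": -17}, {"x": 0.12, "y": -0.014, "z": -0.02, "roll": -24}, {"x": 0.155, "y": -0.018, "z": -0.02, "roll": -31}, {"x": 0.19, "y": -0.022, "z": -0.02, "roll": -38}, {"x": 0.225, "y": -0.026, "z": -0.02, "roll": -45}, {"x": 0.26, "y": -0.03, "z": -0.02, "roll": -52}, {"x": 0.295, "y": -0.034, "z": -0.02, "roll": -59}, {"x": 0.33, "y": -0.038, "z": -0.02, "roll": -66}], "jaw": 1}}

```text
t: 14.6
tcp_pos: [492.2, -97.9, 179.6]
tool_rot: [0.925, -0.381, -0.001, 0.002]
contact_force: [0.2, 0.4, 0.2]
opening: 1.001
```

Run:
```python
from h import *
to(467,-208,105,-13.5)
```

```text
t 14.6 tcp [492.2 -97.9 179.6] phi -44.76 tilt 0.25 q1,q6 [-11.3  33.5]
shift m [0.0597 0.0956 0.075 ] roll -31.260568351483982 F [0.15 0.43 0.2 ] M [-0.092  0.134 -0.009] open 1.001
```

{"api": "apply_moves", "payload": {"targets": [{"x": 0.015, "y": 0.024, "z": 0.005, "roll": -7}, {"x": 0.03, "y": 0.048, "z": 0.01, "roll": -14}, {"x": 0.043, "y": 0.069, "z": 0.02, "roll": -21}, {"x": 0.053, "y": 0.085, "z": 0.03, "roll": -27}, {"x": 0.0585, "y": 0.0935, "z": 0.042, "roll": -30.5}, {"x": 0.0597, "y": 0.0956, "z": 0.054, "roll": -31.3}, {"x": 0.0597, "y": 0.0956, "z": 0.065, "roll": -31.3}, {"x": 0.0597, "y": 0.0956, "z": 0.072, "roll": -31.3}, {"x": 0.0597, "y": 0.0956, "z": 0.075, "roll": -31.3}, {"x": 0.0597, "y": 0.0956, "z": 0.075, "roll": -31.3}]}}

```text
t: 15.43
tcp_pos: [466.6, -207.4, 104.1]
tool_rot: [0.993, -0.117, -0.003, 0.001]
contact_force: [-0.3, -0.3, 0.3]
opening: 0.997
```

Run:
```python
from h import *
from bench import viewer,ctrl
M=[]
for i in range(10):
    n='top' if i==5 else 'wrist'
    s=viewer.snapshot(n);x=ctrl.sense();M.append(np.r_[x['ft_torque'],x['contact_force']])
    if i in(4,5): pickle.dump(s,open(n+'9.pkl','wb'));cv2.imwrite(f'pics/{n}9.png',s['img'][:,:,::-1])
M=np.array(M);print(M.mean(0).round(3),(M.std(0)/10**.5).round(3))
to(467,-208,5,-13.5)
```

```text
[-0.068  0.08   0.008 -0.117 -0.094 -0.055] [0.01  0.009 0.007 0.155 0.185 0.144]
t 15.93 tcp [ 467.2 -208.   105.2] phi -13.46 tilt 0.23 q1,q6 [-24.  -10.4]
shift m [ 1.000e-04 -3.000e-04  1.002e-01] roll 0.040429957375579306 F [-0.96 -0.43 -0.26] M [-0.005  0.141 -0.015] open 0.997
```

View pics/wrist9.png

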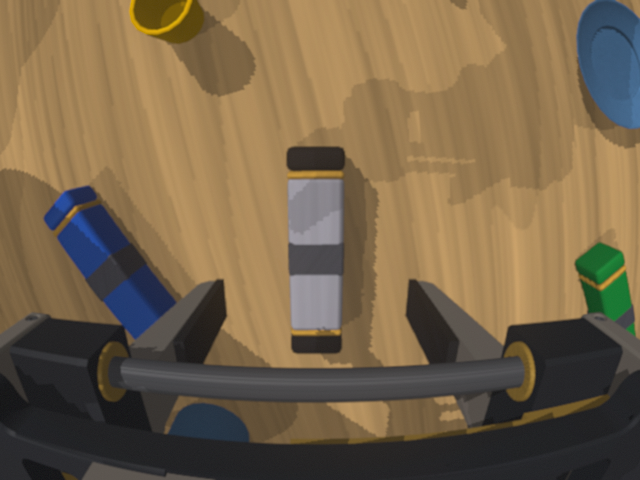

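Run:
```python
from h import *
s=pickle.load(open('top9.pkl','rb'));overlay(s,'pics/ot9.png',proj,(200,320,185,295),sc=5)
```

```text
(no output)
```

View pics/ot9.png

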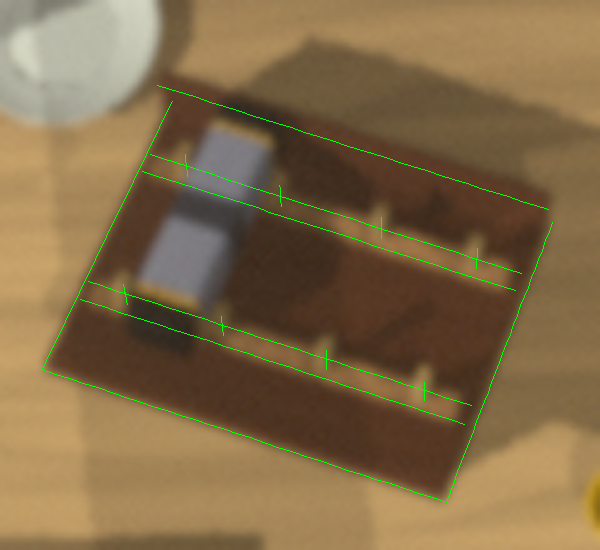

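Mill B is centred between the fingers, with its band at (316,259). The blue look-alike at (110,262) is clear of the fingers. Quick numeric check:

Run:
```python
from h import *
s=pickle.load(open('wrist9.pkl','rb'))
for uv in[(316,245),(316,273),(289,259),(344,259)]:print(uv,wray(s,*uv,38).round(1))
t=pickle.load(open('top9.pkl','rb'));W=cloud(t);R,o=frame(np.load('board.npy'))
P=(W[190:290,205:315].reshape(-1,3)-o)@R
q=P[(P[:,2]>41)&(P[:,2]<56)&(abs(P[:,1]+60)<40)]
print(np.percentile(q,[1,50,99],axis=0).round(1))
```

```text
(316, 245) [ 468.9 -197.9   38. ]
(316, 273) [ 464.4 -217.    38. ]
(289, 259) [ 449.  -203.2   38. ]
(344, 259) [ 484.9 -211.7   38. ]
[[-84.5 -77.7  41.5]
 [ -4.1 -59.1  46.9]
 [ 67.9 -40.8  53. ]]
```

{"api": "apply_moves", "payload": {"targets": [{"x": 0, "y": 0, "z": 0.02, "roll": 0}, {"x": 0, "y": 0, "z": 0.045, "roll": 0}, {"x": 0, "y": 0, "z": 0.07, "roll": 0}, {"x": 0, "y": 0, "z": 0.087, "roll": 0}, {"x": 0, "y": 0, "z": 0.095, "roll": 0}, {"x": 0, "y": 0, "z": 0.098, "roll": 0}, {"x": 0, "y": 0, "z": 0.099, "roll": 0}, {"x": 0, "y": 0, "z": 0.099, "roll": 0}, {"x": 0, "y": 0, "z": 0.099, "roll": 0}, {"x": 0, "y": 0, "z": 0.099, "roll": 0}]}}

```text
t: 16.77
tcp_pos: [467.5, -208.6, 7.2]
tool_rot: [0.993, -0.117, -0.001, 0.002]
contact_force: [-0.9, -0.8, -0.3]
opening: 0.998
```

{"api": "apply_moves", "payload": {"targets": [{"x": 0, "y": 0, "z": 0, "roll": 0}, {"x": 0, "y": 0, "z": 0, "roll": 0}, {"x": 0, "y": 0, "z": 0, "roll": 0}, {"x": 0, "y": 0, "z": 0, "roll": 0}, {"x": 0, "y": 0, "z": 0, "roll": 0}, {"x": 0, "y": 0, "z": 0, "roll": 0}, {"x": 0, "y": 0, "z": 0, "roll": 0}, {"x": 0, "y": 0, "z": 0, "roll": 0}, {"x": 0, "y": 0, "z": 0, "roll": 0}, {"x": 0, "y": 0, "z": 0, "roll": 0}], "jaw": 0.2, "newtons": 40}}

```text
t: 17.6
tcp_pos: [467.5, -208.5, 7.1]
tool_rot: [0.993, -0.117, -0.001, 0.001]
contact_force: [0.8, 0.4, -0.6]
opening: 0.411
```

{"api": "apply_moves", "payload": {"targets": [{"x": 0, "y": 0, "z": -0.01, "roll": 0}, {"x": 0, "y": 0, "z": -0.03, "roll": 0}, {"x": 0, "y": 0, "z": -0.055, "roll": 0}, {"x": 0, "y": 0, "z": -0.08, "roll": 0}, {"x": 0, "y": 0, "z": -0.105, "roll": 0}, {"x": 0, "y": 0, "z": -0.13, "roll": 0}, {"x": 0, "y": 0, "z": -0.155, "roll": 0}, {"x": 0, "y": 0, "z": -0.17, "roll": 0}, {"x": 0, "y": 0, "z": -0.175, "roll": 0}, {"x": 0, "y": 0, "z": -0.175, "roll": 0}]}}

```text
t: 18.43
tcp_pos: [468.4, -208.3, 183.6]
tool_rot: [0.993, -0.117, 0.0, 0.002]
contact_force: [-0.0, -0.5, -3.5]
opening: 0.411
```

Run:
```python
from h import *
from bench import viewer,ctrl
M=[]
for i in range(12):
    s=viewer.snapshot('wrist');x=ctrl.sense();M.append(np.r_[x['ft_torque'],x['contact_force']])
M=np.array(M);print(M.mean(0).round(3),(M.std(0)/12**.5).round(3))
cv2.imwrite('pics/wrist10.png',s['img'][:,:,::-1])
p=bay(1,8)
for f in(-109.8,70.2):to(p[0],p[1],180,f)
```

```text
[-1.000e-03  8.100e-02 -1.600e-02  4.600e-02 -3.600e-02 -2.991e+00] [0.008 0.007 0.009 0.162 0.145 0.146]
t 19.03 tcp [ 467.8 -208.   181.9] phi -13.46 tilt 0.2 q1,q6 [-24.  -10.4]
shift m [-0.0255 -0.3259  0.0009] roll 96.33838634619319 F [ 0.52 -0.42 -3.25] M [-0.013  0.085  0.019] open 0.41
t 19.03 tcp [ 467.8 -208.   181.9] phi -13.46 tilt 0.2 q1,q6 [-24.  -10.4]
shift m [-0.0255 -0.3259  0.0009] roll -83.6616136538068 F [ 0.52 -0.42 -3.25] M [-0.013  0.085  0.019] open 0.41
```

View pics/wrist10.png

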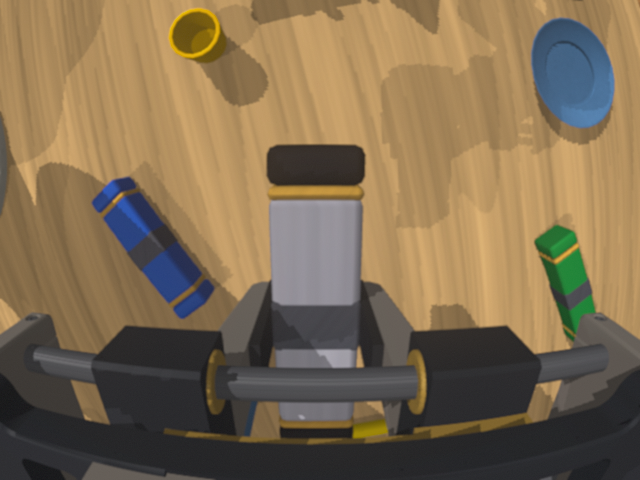

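Against the empty-hand baseline Mx rose by +0.067, opposite in sign to mill A, so the −y end of mill B is heavy. I'll roll −83.7 to point it at the ledge of bay one.

{"api": "apply_moves", "payload": {"targets": [{"x": -0.002, "y": -0.02, "z": -0.003, "roll": -5}, {"x": -0.004, "y": -0.05, "z": -0.005, "roll": -11}, {"x": -0.007, "y": -0.085, "z": -0.005, "roll": -18}, {"x": -0.01, "y": -0.12, "z": -0.005, "roll": -25}, {"x": -0.012, "y": -0.155, "z": -0.005, "roll": -32}, {"x": -0.015, "y": -0.19, "z": -0.005, "roll": -39}, {"x": -0.018, "y": -0.225, "z": -0.005, "roll": -46}, {"x": -0.02, "y": -0.255, "z": -0.005, "roll": -53}, {"x": -0.022, "y": -0.28, "z": -0.003, "roll": -60}, {"x": -0.024, "y": -0.3, "z": 0, "roll": -67}]}}

```text
t: 19.87
tcp_pos: [514.7, 91.5, 181.2]
tool_rot: [0.891, 0.454, -0.001, 0.001]
contact_force: [-0.3, 0.8, -3.2]
opening: 0.411
```

Run:
```python
from h import *
p=bay(1,8);to(p[0],p[1],170,70.2)
```

```text
t 19.87 tcp [514.7  91.5 181.2] phi 53.95 tilt 0.15 q1,q6 [ 10.  -43.9]
shift m [ 0.0213 -0.0104  0.0112] roll -16.251493099859943 F [-0.32  0.83 -3.2 ] M [-0.009  0.036  0.031] open 0.411
```

{"api": "apply_moves", "payload": {"targets": [{"x": 0.008, "y": -0.004, "z": 0.002, "roll": -6}, {"x": 0.015, "y": -0.007, "z": 0.005, "roll": -11}, {"x": 0.019, "y": -0.009, "z": 0.008, "roll": -14}, {"x": 0.021, "y": -0.0104, "z": 0.01, "roll": -16}, {"x": 0.0213, "y": -0.0104, "z": 0.011, "roll": -16.2}, {"x": 0.0213, "y": -0.0104, "z": 0.011, "roll": -16.2}, {"x": 0.0213, "y": -0.0104, "z": 0.011, "roll": -16.2}, {"x": 0.0213, "y": -0.0104, "z": 0.011, "roll": -16.2}, {"x": 0.0213, "y": -0.0104, "z": 0.011, "roll": -16.2}, {"x": 0.0213, "y": -0.0104, "z": 0.011, "roll": -16.2}]}}

```text
t: 20.7
tcp_pos: [518.9, 114.6, 170.4]
tool_rot: [0.819, 0.574, -0.001, 0.001]
contact_force: [0.1, 0.5, -3.2]
opening: 0.407
```

Run:
```python
from h import *
from bench import viewer,ctrl
M=[]
for i in range(10):
    s=viewer.snapshot('wrist');x=ctrl.sense();M.append(np.r_[x['ft_torque'],x['contact_force']])
M=np.array(M);print(M.mean(0).round(3))
overlay(s,'pics/ow11.png',wproj,(100,420,110,340),sc=2.4);cv2.imwrite('pics/wrist11.png',s['img'][:,:,::-1])
p=bay(1,8);to(p[0],p[1],101.5,70.2)
```

```text
[ 0.024  0.066  0.009 -0.075  0.014 -2.744]
t 21.2 tcp [518.8 114.8 170.2] phi 70.15 tilt 0.15 q1,q6 [ 12.4 -57.7]
shift m [0.0002 0.     0.0687] roll -0.051796378535357235 F [-0.5   0.23 -2.12] M [ 0.013  0.055 -0.006] open 0.41
```

View pics/wrist11.png

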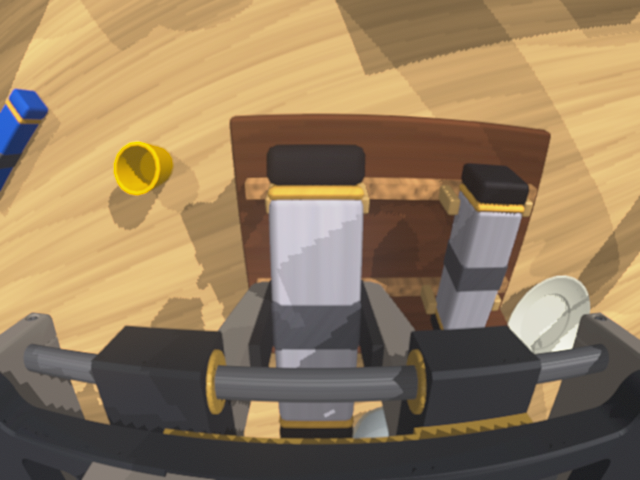

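View pics/ow11.png

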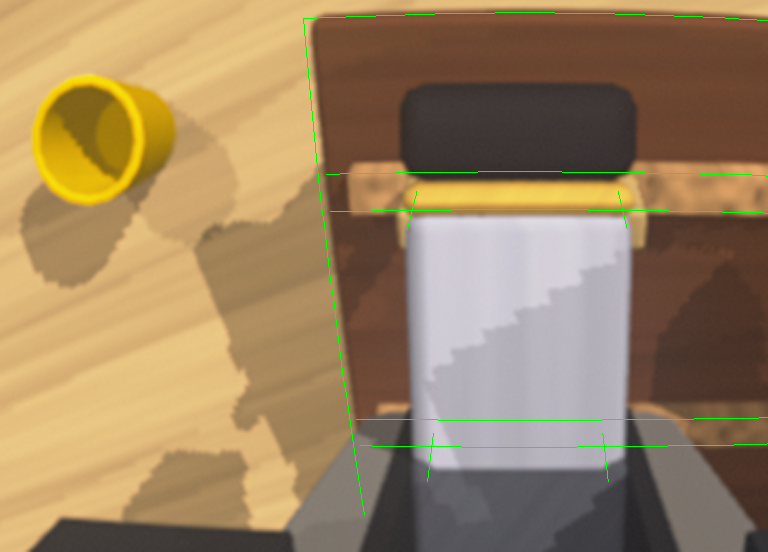

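Bay one: the guides at (268,200) and (366,200) straddle the held mill symmetrically to about 1 mm. Mill A is at (480,250). Descending the same way as before.

{"api": "apply_moves", "payload": {"targets": [{"x": 0.001, "y": 0, "z": 0.01, "roll": 0}, {"x": 0.001, "y": 0, "z": 0.025, "roll": 0}, {"x": 0.001, "y": 0, "z": 0.04, "roll": 0}, {"x": 0.001, "y": 0, "z": 0.05, "roll": 0}, {"x": 0.001, "y": 0, "z": 0.057, "roll": 0}, {"x": 0.001, "y": 0, "z": 0.063, "roll": 0}, {"x": 0.001, "y": 0, "z": 0.067, "roll": 0}, {"x": 0.001, "y": 0, "z": 0.069, "roll": 0}, {"x": 0.001, "y": 0, "z": 0.069, "roll": 0}, {"x": 0.001, "y": 0, "z": 0.069, "roll": 0}]}}

```text
t: 22.03
tcp_pos: [519.3, 115.7, 101.5]
tool_rot: [0.818, 0.575, -0.001, 0.001]
contact_force: [0.0, 0.5, -3.5]
opening: 0.41
```

{"api": "apply_moves", "payload": {"targets": [{"x": 0, "y": 0, "z": 0.001, "roll": 0}, {"x": 0, "y": 0, "z": 0.002, "roll": 0}, {"x": 0, "y": 0, "z": 0.003, "roll": 0}, {"x": 0, "y": 0, "z": 0.004, "roll": 0}, {"x": 0, "y": 0, "z": 0.005, "roll": 0}, {"x": 0, "y": 0, "z": 0.006, "roll": 0}, {"x": 0, "y": 0, "z": 0.007, "roll": 0}, {"x": 0, "y": 0, "z": 0.008, "roll": 0}, {"x": 0, "y": 0, "z": 0.009, "roll": 0}, {"x": 0, "y": 0, "z": 0.01, "roll": 0}], "newtons": 15, "jaw": 0.2}}

```text
t: 22.87
tcp_pos: [520.1, 115.6, 91.8]
tool_rot: [0.818, 0.575, -0.0, 0.001]
contact_force: [2.0, -2.2, 1.4]
opening: 0.415
```

```bash
sed -i 's/-109.8)/-109.8 if i==2 else 70.2)/' look.py; python3 look.py 12 1
```

```text
t 22.87 tcp [520.1 115.6  91.8] phi 70.16 tilt 0.13 q1,q6 [ 12.5 -57.6]
shift m [-0.0011 -0.0009  0.0128] roll -0.03552103942587337 F [ 2.04 -2.24  1.45] M [-0.331 -0.103  0.031] open 0.415
[ 2.47813698 -1.48068303  0.10740848] [-0.14807249 -0.12626202  0.10251005]
```

View pics/side12.png

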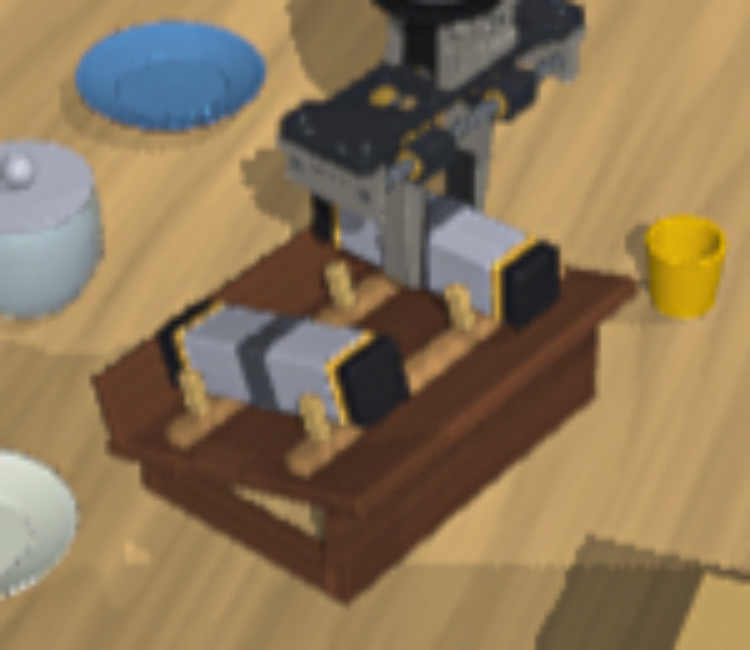

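The state matches mill A's at this point. I'll continue with the same steps.

{"api": "apply_moves", "payload": {"targets": [{"x": 0, "y": 0, "z": 0.0015, "roll": 0}, {"x": 0, "y": 0, "z": 0.003, "roll": 0}, {"x": 0, "y": 0, "z": 0.0045, "roll": 0}, {"x": 0, "y": 0, "z": 0.006, "roll": 0}, {"x": 0, "y": 0, "z": 0.007, "roll": 0}, {"x": 0, "y": 0, "z": 0.008, "roll": 0}, {"x": 0, "y": 0, "z": 0.009, "roll": 0}, {"x": 0, "y": 0, "z": 0.01, "roll": 0}, {"x": 0, "y": 0, "z": 0.01, "roll": 0}, {"x": 0, "y": 0, "z": 0.01, "roll": 0}], "newtons": 10, "jaw": 0.2}}

```text
t: 23.8
tcp_pos: [519.7, 115.6, 81.5]
tool_rot: [0.818, 0.575, -0.001, 0.001]
contact_force: [1.4, 0.2, -2.2]
opening: 0.415
```

{"api": "apply_moves", "payload": {"targets": [{"x": 0, "y": 0, "z": 0.0005, "roll": 0}, {"x": 0, "y": 0, "z": 0.001, "roll": 0}, {"x": 0, "y": 0, "z": 0.0015, "roll": 0}, {"x": 0, "y": 0, "z": 0.002, "roll": 0}, {"x": 0, "y": 0, "z": 0.0025, "roll": 0}, {"x": 0, "y": 0, "z": 0.003, "roll": 0}, {"x": 0, "y": 0, "z": 0.003, "roll": 0}, {"x": 0, "y": 0, "z": 0.003, "roll": 0}, {"x": 0, "y": 0, "z": 0.003, "roll": 0}, {"x": 0, "y": 0, "z": 0.003, "roll": 0}], "newtons": 6, "jaw": 0.2}}

```text
t: 24.63
tcp_pos: [519.5, 115.5, 79.1]
tool_rot: [0.818, 0.575, -0.001, 0.001]
contact_force: [-2.9, -1.6, 7.6]
opening: 0.414
```

```bash
python3 look.py 13 1
```

```text
t 24.63 tcp [519.5 115.5  79.1] phi 70.15 tilt 0.13 q1,q6 [ 12.5 -57.6]
shift m [-0.0008 -0.0004  0.0001] roll -0.05190768561396908 F [-2.92 -1.63  7.57] M [-0.274  0.431 -0.024] open 0.414
[-2.64351344 -1.9053213   6.53952256] [-0.20200955  0.40735151 -0.00979005]
```

View pics/side13.png

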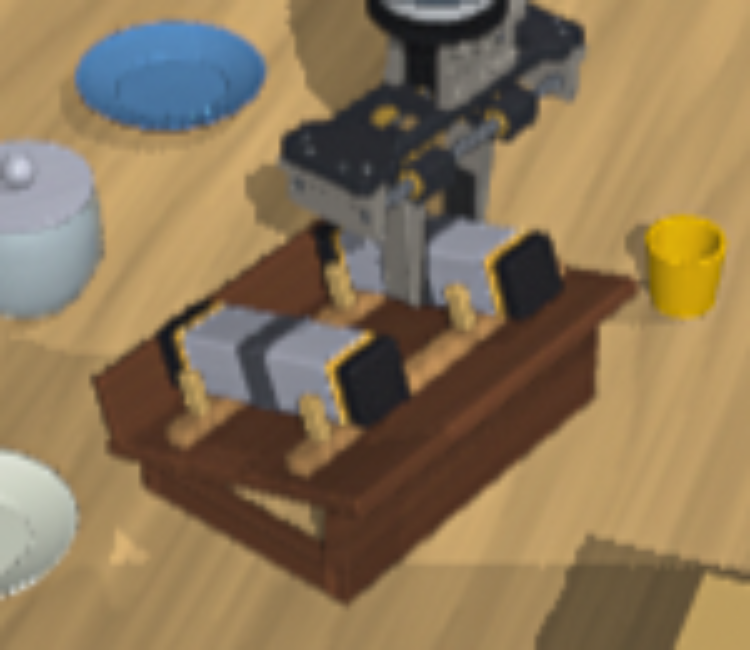

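View pics/wrist13.png

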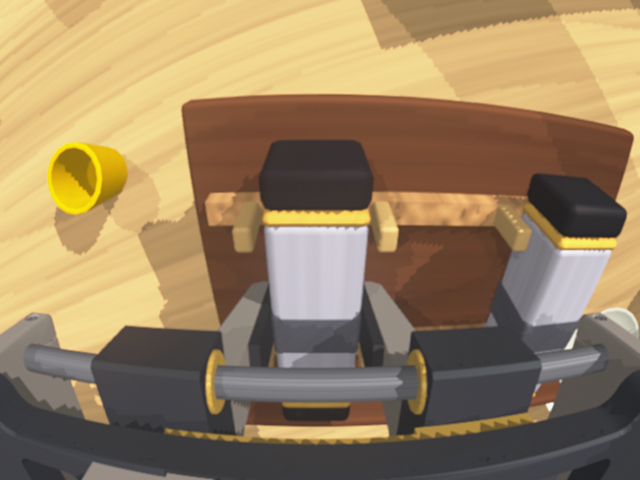

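The mill is seated between its upper guides at (245,222) and (384,222). I'll slide it downslope (tool +y here).

{"api": "apply_moves", "payload": {"targets": [{"x": 0, "y": 0, "z": -0.001, "roll": 0}, {"x": 0, "y": 0.002, "z": -0.0004, "roll": 0}, {"x": 0, "y": 0.004, "z": 0.0003, "roll": 0}, {"x": 0, "y": 0.006, "z": 0.001, "roll": 0}, {"x": 0, "y": 0.008, "z": 0.0016, "roll": 0}, {"x": 0, "y": 0.0095, "z": 0.0021, "roll": 0}, {"x": 0, "y": 0.011, "z": 0.0026, "roll": 0}, {"x": 0, "y": 0.012, "z": 0.0029, "roll": 0}, {"x": 0, "y": 0.013, "z": 0.0032, "roll": 0}, {"x": 0, "y": 0.013, "z": 0.0032, "roll": 0}], "newtons": 8, "jaw": 0.2}}

```text
t: 25.57
tcp_pos: [529.7, 111.5, 75.7]
tool_rot: [0.819, 0.574, -0.002, -0.001]
contact_force: [-7.8, 4.5, 4.2]
opening: 0.41
```

```bash
python3 look.py 14 1
```

```text
t 25.57 tcp [529.7 111.5  75.7] phi 70.12 tilt 0.29 q1,q6 [ 11.8 -58.3]
shift m [-0.0006 -0.0114 -0.0032] roll -0.07725285412959693 F [-7.82  4.48  4.24] M [0.74  1.375 0.117] open 0.41
[-7.73214279  3.25776766  4.45000773] [0.74451765 1.29915628 0.04577801]
```

View pics/side14.png

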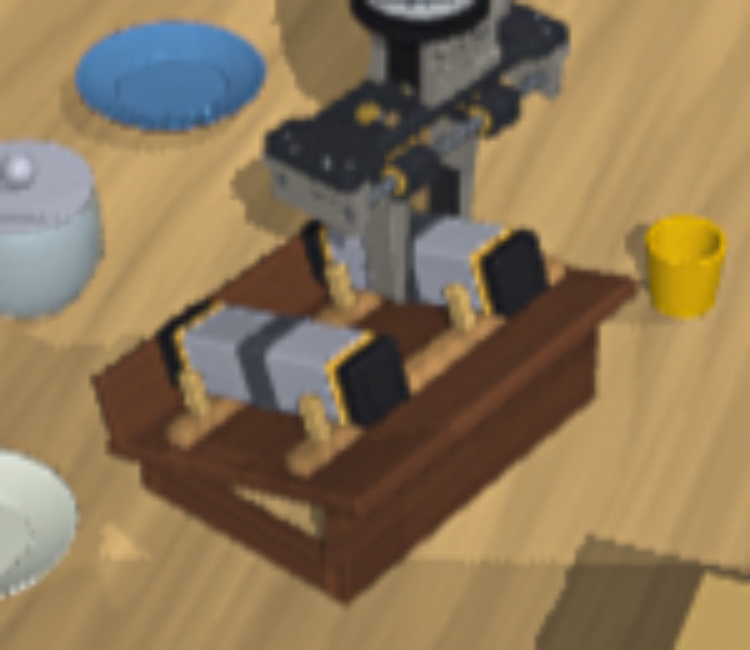

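{"api": "apply_moves", "payload": {"targets": [{"x": 0, "y": 0, "z": 0, "roll": 0}, {"x": 0, "y": 0, "z": 0, "roll": 0}, {"x": 0, "y": 0, "z": 0, "roll": 0}, {"x": 0, "y": 0, "z": 0, "roll": 0}, {"x": 0, "y": 0, "z": 0, "roll": 0}, {"x": 0, "y": 0, "z": -0.01, "roll": 0}, {"x": 0, "y": 0, "z": -0.03, "roll": 0}, {"x": 0, "y": 0, "z": -0.055, "roll": 0}, {"x": 0, "y": 0, "z": -0.08, "roll": 0}, {"x": 0, "y": 0, "z": -0.1, "roll": 0}], "jaw": 0.7}}

```text
t: 26.5
tcp_pos: [530.7, 111.7, 178.2]
tool_rot: [0.819, 0.574, -0.002, -0.0]
contact_force: [0.9, 0.1, 0.9]
opening: 0.699
```

```bash
python3 look.py 15 1
python3 - <<'E'
from h import *
from bench import viewer,ctrl
M=[]
for i in range(8):
    s=viewer.snapshot('wrist');x=ctrl.sense();M.append(np.r_[x['ft_torque'],x['contact_force']])
M=np.array(M);print(M.mean(0).round(3))
E
```

```text
t 26.5 tcp [530.7 111.7 178.2] phi 70.12 tilt 0.19 q1,q6 [ 11.8 -58.3]
shift m [-0.0008 -0.012   0.0993] roll -0.07853917107360076 F [0.91 0.11 0.86] M [ 0.007 -0.034  0.022] open 0.699
[ 0.43039721 -0.2776767   0.47879814] [0.0302145  0.02193819 0.02033398]
[ 0.006  0.01   0.006 -0.167 -0.121 -0.272]
```

View pics/wrist15.png

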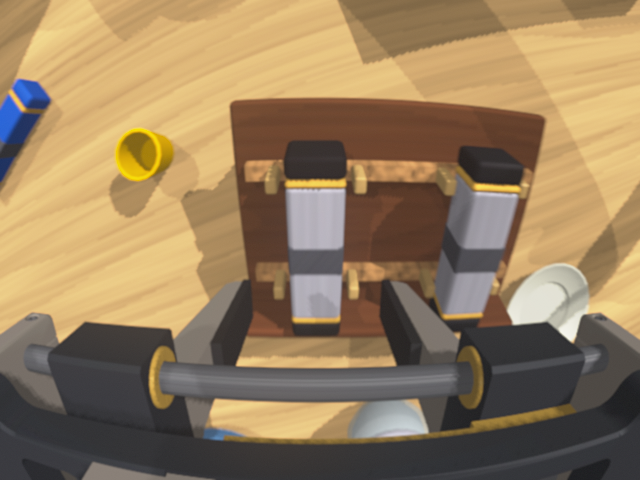

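{"api": "apply_moves", "payload": {"targets": [{"x": -0.03, "y": -0.02, "z": -0.02, "roll": 0}, {"x": -0.06, "y": -0.04, "z": -0.03, "roll": 0}, {"x": -0.09, "y": -0.06, "z": -0.04, "roll": 0}, {"x": -0.12, "y": -0.08, "z": -0.04, "roll": 0}, {"x": -0.15, "y": -0.1, "z": -0.04, "roll": 0}, {"x": -0.18, "y": -0.11, "z": -0.04, "roll": 0}, {"x": -0.2, "y": -0.12, "z": -0.04, "roll": 0}, {"x": -0.21, "y": -0.12, "z": -0.04, "roll": 0}, {"x": -0.21, "y": -0.12, "z": -0.04, "roll": 0}, {"x": -0.21, "y": -0.12, "z": -0.04, "roll": 0}]}}

```text
t: 27.83
tcp_pos: [345.8, -45.3, 216.2]
tool_rot: [0.819, 0.574, -0.003, -0.001]
contact_force: [0.3, 0.2, 0.8]
opening: 0.701
```

Run:
```python
from h import *
from bench import viewer
for n in['top','side']:
    s=viewer.snapshot(n);pickle.dump(s,open(n+'16.pkl','wb'));cv2.imwrite(f'pics/{n}16.png',s['img'][:,:,::-1])
    if n=='top': overlay(s,'pics/ot16.png',proj,(200,320,185,295),sc=5.5)
    else: cv2.imwrite('pics/cs16.png',cv2.resize(s['img'][225:335,225:365,::-1],None,fx=5.5,fy=5.5,interpolation=cv2.INTER_CUBIC))
t=pickle.load(open('top16.pkl','rb'));W=cloud(t);R,o=frame(np.load('board.npy'))
P=(W[190:290,205:315].reshape(-1,3)-o)@R
for y in(-60,60):
    q=P[(P[:,2]>41)&(P[:,2]<56)&(abs(P[:,1]-y)<40)]
    print(y,np.percentile(q,[1,50,99],axis=0).round(1).tolist())
    for x in(-60,-30,0,30,60):
        k=q[abs(q[:,0]-x)<6];print(x,np.median(k[:,2]).round(1),k[:,1].mean().round(1),end=' | ')
```

```text
-60 [[-86.2, -80.5, 41.3], [-4.6, -58.5, 46.9], [67.4, -34.4, 53.0]]
-60 46.9 -58.4 | -30 47.1 -59.5 | 0 48.0 -58.7 | 30 47.4 -59.4 | 60 47.1 -58.7 | 60 [[-86.4, 38.1, 41.5], [-4.1, 60.2, 47.0], [67.4, 78.7, 52.7]]
-60 47.1 59.5 | -30 46.9 61.2 | 0 47.7 59.9 | 30 46.3 60.4 | 60 46.9 60.0 |
```

View pics/ot16.png

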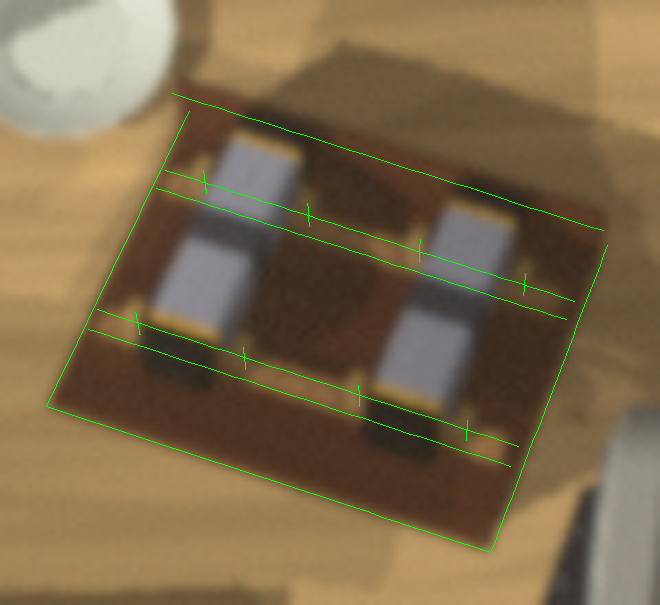

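View pics/cs16.png

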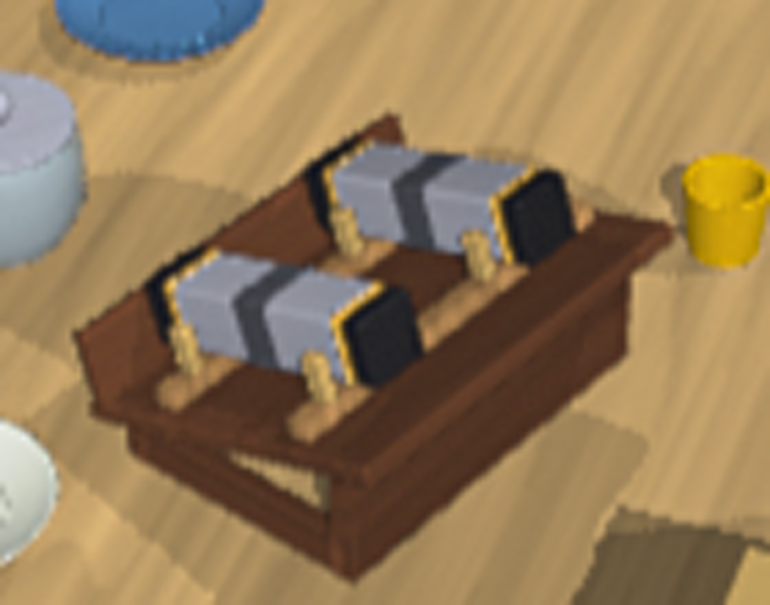

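Both mills lie flat: top faces at z 47 mm along their whole length, upper ends at x ≈ 67–70, centred at y −59 and +60. Mill B's loaded-minus-empty moment (+0.02, +0.06) also puts its heavy end at the ledge. As a last check I'll see whether anything else moved, then hand in.

Run:
```python
from h import *
a=pickle.load(open('top0.pkl','rb'));b=pickle.load(open('top16.pkl','rb'))
A=cloud(a)[...,2];B=cloud(b)[...,2]
for n,(u,v,r) in dict(bowl=(282,160,22),spat=(478,240,48),blue=(352,165,26),white=(212,190,26),mug=(456,316,24),bottle=(122,217,28),egg=(325,284,12),green=(432,175,28),blue1=(388,320,28),blue2=(529,240,28)).items():
    s=np.s_[v-r:v+r,u-r:u+r];m=(np.abs(A[s]-B[s])>8);print(n,m.sum(),end='; ')
```

```text
bowl 133; spat 702; blue 209; white 215; mug 137; bottle 199; egg 569; green 248; blue1 1219; blue2 244;
```

View pics/top16.png

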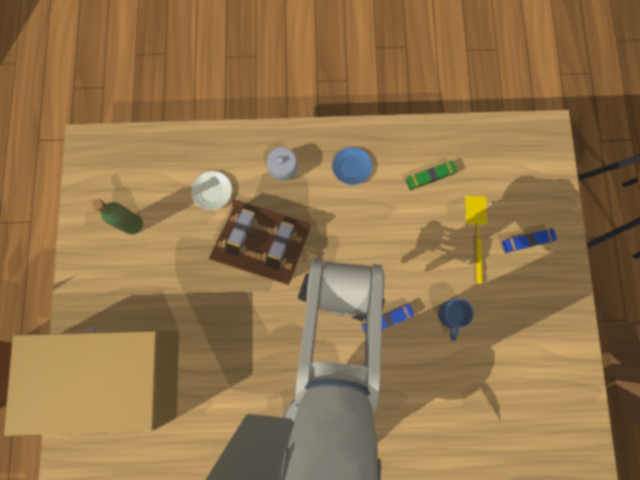

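The bowl (282,162), saucers (352,165) and (212,190), bottle, spatula, mug and look-alikes are at their starting pixels. The arm hides the egg cup here, but the side view shows it unmoved. The depth-difference count was too noisy to use. Handing in.

```bash
python3 -c "
from bench import ctrl
print(ctrl.finish_job())"
```

```text
the job is handed in; nothing more can be done
None
```

Both steel mills are on the stand, each in its own bay with its heavy end at the bottom. I handed the job in at about 28 s of the 58 s allowed. `finish_job` gave no verdict.

- **How they were set down:** each mill was gripped at mid-length and its heavy end found from the wrist moment. It was then lowered with a loosening grip until it lay on both cork bars. Last, it was slid down until the resistance rose to about 8–9 N at the ledge, then released.
- **Heavy ends:** the moment with the mill held, less the empty-hand reading, gave about 0.06–0.07 N m towards the ledge for both mills. This matches the expected 0.07 N m.
- **Position:** the last pictures show both mills lying flat between their guides, within about 1.5 mm of the bay centre lines. Their upper ends read x ≈ 67 mm against the 70 mm expected at the ledge. Contact with the ledge is inferred from that and from the push force.
- **Everything else:** nothing else appears to have moved when the first and last pictures are compared by eye. A depth-difference check of this was too noisy to use, and the egg cup was hidden in the last top view and checked only in the side view.
- **Disagreement:** the side camera's calibration differed from the top camera's by about 3–4 mm at the stand, mostly along the slope, so it did not affect the fit between the guides.

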